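# Weigh the glazed cups and set the kiln shelf

## Robot

A 7-joint arm with a two-finger parallel gripper is mounted at the origin on the work surface. World frame = base frame: x ahead of the robot, y to its left, z up, the work surface at z = 0. Lengths are in m, angles in rad, forces in N, time in s.
With the tool pointing down it reaches from about 0.4 to 0.85 m from the base axis. Payload 4.5 kg.
Tool frame: the origin (TCP) lies midway between the tips of the shut fingers; the grasp point (between the pads) lies 19 mm behind it (tcp_to_grasp is the distance from the TCP to the grasp point, in m); z points along the fingers, y is the direction in which the jaws open and shut (so a half turn about z gives the same grasp; the last joint's range is limited). The gripper opens to 88 mm and grips with 3 to 60 N. Pads are 18 mm wide; open, the fingers measure 123 mm over their backs; the gripper's body (75 mm by 187 mm) begins 45 mm behind the grasp point.
Start: joints at [-1.193, 0.689, -0.195, 1.565, 0.157, 0.902, -0.215], TCP at [0.211, 0.588, 0.239] pointing down, gripper open.
Joint ranges: [-3.01, 3.01], [-0.46, 2.08], [-1.47, 1.51], [0.13, 2.56], [-1, 4.14], [0.04, 2.09], [-2.66, 2.66]. Speed limits (rad/s): [2.57, 2.57, 3.14, 3.14, 3.14, 3.14, 3.14].

## Interface

Orientations are given as a unit quaternion [x, y, z, w].
In Python, from rig import * gives the robot as it stands.
- The arm moves only by the tool move_arm, never from a script. Its argument "deltas" is text: rows parted by semicolons, each of 5 numbers parted by spaces: the shift along the world's x, y, z in units of 25 mm (1.0 is 25 mm), then the turn about the world's z in units of 5 degrees (1.0 is 5 degrees), then the opening, from 0 (shut) to 1 (fully open). A call has 1 to 5 rows; each row is the pose to reach, as a shift and turn from the pose commanded when the call began; what a row does not reach only later rows make up. A row lasts 1/12 s, in which the tool goes at most 41.7 mm and 7.16 degrees, less where a joint would pass 70% of its speed; a pose out of reach is approached as far as the arm can. A call with a gripper value outside its range is refused whole. The fingers move at their own pace and stop on an object; "grip_force" is the grip in N (left out, the last holds). Time passes only in rows, so rows that repeat a pose let the fingers close. It gives the time, the measured TCP pose, the force and the opening at its end, in the units of the state.
- get_obs(): the state, without advancing time (a new reading comes with each control period).
- grab_frame(name): name is "scene" or "top" or "wrist"; returns (picture, depth): 420x560x3 uint8, red, green, blue; 420x560 float32, m along the optical axis (not along the pixel's ray), 0 where there is no reading.
- camera_params(name): a dict with "camera_matrix" (3x3 intrinsics, pixels), "R" (3x3) and "t" (3): a world point X has camera coordinates R X + t. Camera axes: x right, y down, z forward; pixel columns grow to the right and rows downward; lengths in m; the calibration is good to about 2 mm. A picture is of the moment at which its call begins: read the wrist's pose just before it. camera_params takes no time and is no camera call; for the wrist camera it gives the pose at the moment of the call.
- close_job(): hands the job in, once; it reports no verdict.
Trained networks look in the newest picture that a camera, given by its name, has taken for a name from the list of things; names that differ only in an ending like _2 or _b are one class to them, and where a whole thing is asked for, a point or a joint stands for the part that bears it (a point fixed in the world has none). Each returns a list of dicts, best first, with "p" (0 to 1); they miss things now and then, are a little off and sometimes report something else, mostly with a low value. They report only what shows in the picture. A call takes as long as a camera call. They do not tell look-alikes from the thing itself.
- outline_of(camera, query): "mask" (420x560 bool, what is visible of it) and "extent" ([left, top, right, bottom] in pixels, round what is visible of it).
- landmark_of(camera, query): "pixel" ([row, column] in pixels: a listed point, or the origin of a listed thing).
The state is a dict: "time": time; "qpos": joint angles; "qd": joint speeds; "tau": joint torques, N m; "tcp_pos": TCP position; "orientation": TCP orientation; "ft_force": force on the tool from outside, world axes, zero at the start; "moment": the same for the moment, N m; "finger_gap": opening from 0.0 (shut) to 1.0 (fully open).
Only numpy, scipy, OpenCV 4.12 (cv2) and the standard library are available. Lean on these libraries where they do the work, as an engineer would, in place of code of your own. Each camera call takes 0.05 s, during which the arm holds its last target. There are 200 camera calls.

## Task

Get the glazed cups weighed and set out for firing. Before weighing any cup, slide the empty kiln shelf flush into the corner of the two wooden battens, and check the dial scale: stand the steel check weight in the middle of its pan, let go until it is still, and return it upright to its tray. Then, working along the ware board from the robot's left to its right, stand each cup alone in the middle of the pan, let go until it is still, and set it upright on the kiln shelf, its whole foot on the shelf and clear of the other cups, since touching glazes fuse; never force the pan down to its stop, and leave everything else on the bench as it is.

Things in the scene. Friction and masses are not known exactly. Their poses are not given: they have to be found in the camera images.
- scale: grey dial scale fixed to the bench, base 200 mm (x) by 190 mm (y), housing up to 112 mm high, sloped dial on its -x side; origin at the middle of its base on the bench
- pan_middle (a point): middle of the top face of the scale's flat round pan (180 mm across, 146 mm above the bench when empty, marked with a black ring of 90 mm diameter round the middle, no raised rim); directly above the scale's origin, it sinks as the pan is loaded
- pan (a joint): how far the sprung pan has sunk (m): 0 empty, grows downwards, bottom stop at 0.020; spring of 650 N/m (the check weight sinks it about 7.5 mm, a cup 3 to 5 mm), damped, still about half a second after letting go
- weight_tray: square dark wooden tray fixed to the bench, 120 x 120 mm, walls 6 mm thick and 18 mm high, inner floor 6 mm above the bench; origin under its middle
- weight: steel check weight, 0.5 kg: cylinder 43 mm across and 42 mm high, with a knob (27 mm across) on a neck above it, 66 mm in all; origin at the middle of its underside, z up; starts standing in the tray
- ware_board: plywood board fixed to the bench, 130 mm (its x) by 330 mm (its y), 15 mm thick; origin under its middle; it carries the row of cups, places about 105 mm apart along its y
- cup_a: green-glazed handleless cup with a bare clay foot, open at the top, 62 mm across, 88 mm high, wall 4.5 mm, about 0.27 kg; origin at the middle of its foot (58 mm across), z up; starts at the left (+y) place of the row on the ware board, and may be absent (not there at all)
- cup_b: green-glazed handleless cup with a bare clay foot, open at the top, 62 mm across, 88 mm high, wall 4.5 mm, about 0.27 kg; origin at the middle of its foot (58 mm across), z up; starts at the middle place of the row on the ware board, and may be absent (not there at all)
- cup_c: green-glazed handleless cup with a bare clay foot, open at the top, 62 mm across, 88 mm high, wall 4.5 mm, about 0.27 kg; origin at the middle of its foot (58 mm across), z up; starts at the right (-y) place of the row on the ware board, and may be absent (not there at all)
- kiln_shelf: flat pale kiln shelf slab, 170 mm (its x) by 240 mm (its y), 10 mm thick, 0.7 kg, lying loose on the bench; origin at the middle of its underside
- battens: two wooden battens fixed at a right angle, 14 mm high, 22 mm wide; origin at their inner corner on the bench. The long one lies beyond x = 0 and runs 278 mm along +y; the short one lies below y = 0 and runs 190 mm along -x. The shelf when home is centred at x = -85, y = +120 mm in this frame, axes parallel; it starts 25 to 60 mm short on both axes, turned up to 0.13 rad
- bowl: dark blue bowl, 130 mm wide, 55 mm high, near the far edge of the bench: leave alone
- glaze_jar: capped glaze jar, 64 mm wide, 85 mm high, beyond the scale: leave alone
- sprayer: white trigger spray bottle, 72 mm wide, 180 mm high, far left: leave alone
- glaze_brush: wooden brush, 190 mm long, lying between the tray and the kiln shelf (origin: its middle): leave alone
- pinch_pot: small clay-coloured bowl, 64 mm wide, 40 mm high, near the robot-side left corner of the scale: leave alone
- kiln_post: square kiln post 40 x 40 x 120 mm standing beyond the battens: leave alone
Things that resemble listed ones, but are neither listed nor needed, are in the scene too. What is shaped like the cup_a but red is not meant.

How it is judged:
By the outcome, as a careful person would: the job done as asked, in the order asked, and still so for the second after the job is handed in, with the robot touching nothing.
Of cup_a, cup_b, cup_c only 2 to 3 are there at a start; the rules pass over those that are not, and their reading is None.
At some moment in a run one of cup_a, cup_b, cup_c may be knocked a few centimetres aside while the robot is not near it.
It also fails if it takes over 210 s, if anything falls off the work surface, if the arm or the gripper's body presses on something with over 40 N, if the wrist force passes 120 N, or if a joint passes its speed limit or range.

## Working session

There is one attempt and no reset: what is moved stays moved. The work goes in short steps, Python scripts to look and compute and a tool call to move; the robot and the scene stay as the last step left them, time stands still between calls to the robot, and variables do not carry over. Pictures are saved under pics/ and viewed, about 12 in all and at most 16, crops included, and the job is handed in when it is done.

Besides the shell and the picture viewer there is one more tool, called after "Request:" as a command line: name --argument value ..., lists and objects as JSON in quotes. move_arm: Moves the arm, as the interface text tells. Its arguments: {"type":"object","properties":{"deltas":{"type":"string"},"grip_force":{"type":"number"}},"required":["deltas"]}

```bash
ls; mkdir -p pics; cat > h.py <<'E'
from rig import *
import numpy as np, cv2
def world(cam,depth,rc,P=None):
    P=P or camera_params(cam); K=np.array(P["camera_matrix"]);R=np.array(P["R"]);t=np.array(P["t"])
    rc=np.atleast_2d(rc).astype(float); z=depth[rc[:,0].astype(int),rc[:,1].astype(int)]
    c=np.stack([(rc[:,1]-K[0,2])/K[0,0]*z,(rc[:,0]-K[1,2])/K[1,1]*z,z],1)
    return (c-t)@R
def ray(cam,rc,h,P=None):
    "intersect pixel ray with plane z=h"
    P=P or camera_params(cam); K=np.array(P["camera_matrix"]);R=np.array(P["R"]);t=np.array(P["t"])
    d=np.array([(rc[1]-K[0,2])/K[0,0],(rc[0]-K[1,2])/K[1,1],1])@R; o=-R.T@t
    return o+d*(h-o[2])/d[2]
def cloud(cam,depth,P=None):
    r,c=np.nonzero(depth>0); return r,c,world(cam,depth,np.stack([r,c],1),P)
def save(name,im): cv2.imwrite(f"pics/{name}.png",im[:,:,::-1])
E
python3 - <<'E'
from h import *
o=get_obs(); print(o["time"],o["tcp_pos"],o["orientation"],o["ft_force"])
names=["scale","pan_middle","weight_tray","weight","ware_board","cup_a","kiln_shelf","battens","bowl","glaze_jar","sprayer","glaze_brush","pinch_pot","kiln_post"]
for cam in ["top","scene"]:
    im,d=grab_frame(cam); save(cam,im); np.save(cam+"_d.npy",d); P=camera_params(cam)
    print(cam,"campos",np.round(-np.array(P["R"]).T@np.array(P["t"]),3))
    for n in names:
        L=landmark_of(cam,n)[:4]
        for q in L:
            if q["p"]>.15:
                px=q["pixel"]; h=0.146 if n=="pan_middle" else .0
                w=world(cam,d,[px])[0]
                print(n,round(q["p"],2),np.round(px),"surf",np.round(w,3),"z0",np.round(ray(cam,px,h)[:2],3))
E
```

```text
pics
0.0 [0.21048097 0.58783865 0.23790553] [ 1.70993475e-01  9.85271745e-01 -9.00119766e-04 -9.70917085e-05] [-0.48073963  0.2643787   0.09869551]
top campos [ 0.424 -0.036  1.126]
scale 0.82 [239. 135.] surf [0.513 0.324 0.147] z0 [0.527 0.378]
pan_middle 0.91 [232. 116.] surf [0.532 0.373 0.147] z0 [0.532 0.373]
weight_tray 0.79 [270. 239.] surf [0.435 0.08  0.004] z0 [0.435 0.081]
weight 0.74 [266. 250.] surf [0.443 0.044 0.071] z0 [0.444 0.049]
weight 0.72 [238. 137.] surf [0.516 0.32  0.147] z0 [0.529 0.374]
ware_board 0.72 [202. 243.] surf [0.627 0.067 0.018] z0 [0.631 0.069]
cup_a 0.93 [259. 192.] surf [0.468 0.212 0.005] z0 [0.468 0.213]
cup_a 0.62 [201. 237.] surf [0.627 0.083 0.022] z0 [0.631 0.086]
cup_a 0.6 [207. 205.] surf [0.612 0.174 0.021] z0 [0.615 0.178]
kiln_shelf 0.93 [238. 360.] surf [ 0.516 -0.265  0.011] z0 [ 0.516 -0.268]
battens 0.77 [198. 414.] surf [ 0.631 -0.435 -0.003] z0 [ 0.63  -0.434]
battens 0.63 [240. 357.] surf [ 0.511 -0.257  0.011] z0 [ 0.512 -0.259]
battens 0.48 [201. 239.] surf [0.629 0.079 0.02 ] z0 [0.632 0.081]
bowl 0.93 [148. 275.] surf [ 0
[... 1539 characters left out ...]
 0.67 [362. 173.] surf [ 0.641 -0.439  0.013] z0 [ 0.637 -0.439]
bowl 0.64 [273. 346.] surf [ 0.779 -0.039  0.004] z0 [ 0.778 -0.038]
glaze_jar 0.68 [183. 399.] surf [0.732 0.231 0.038] z0 [0.723 0.26 ]
glaze_jar 0.37 [199. 332.] surf [0.649 0.056 0.072] z0 [0.625 0.098]
sprayer 0.87 [153. 416.] surf [0.708 0.352 0.026] z0 [0.702 0.375]
sprayer 0.37 [363. 174.] surf [ 0.643 -0.44   0.013] z0 [ 0.639 -0.439]
glaze_brush 0.75 [188. 233.] surf [ 0.427 -0.056  0.02 ] z0 [ 0.416 -0.048]
glaze_brush 0.55 [150. 415.] surf [0.703 0.348 0.037] z0 [0.693 0.381]
pinch_pot 0.93 [112. 300.] surf [0.387 0.248 0.037] z0 [0.365 0.276]
kiln_post 0.72 [312. 300.] surf [ 0.774 -0.201  0.067] z0 [ 0.761 -0.181]
```

```bash
python3 -c "
import cv2,numpy as np
a=cv2.imread('pics/top.png')[110:340,60:460];cv2.imwrite('pics/topx.png',cv2.resize(a,(800,460),interpolation=cv2.INTER_CUBIC))
a=cv2.imread('pics/scene.png')[60:420,120:460];cv2.imwrite('pics/scx.png',cv2.resize(a,None,fx=1.65,fy=1.65,interpolation=cv2.INTER_CUBIC))"
```

```text
(no output)
```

View pics/topx.png

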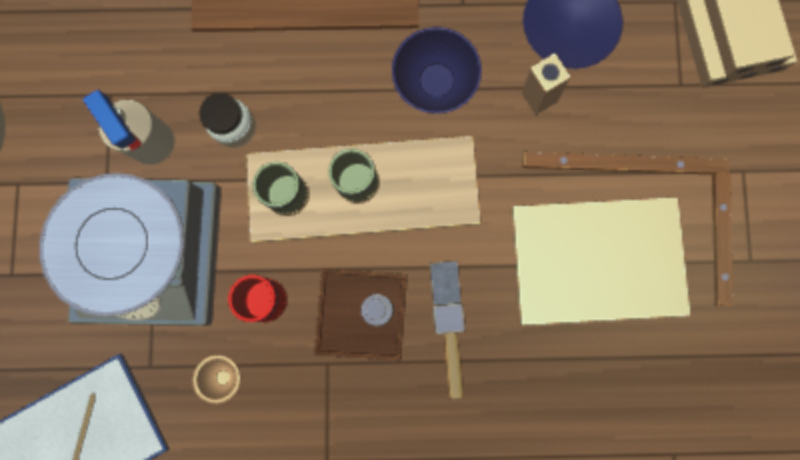

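View pics/scx.png

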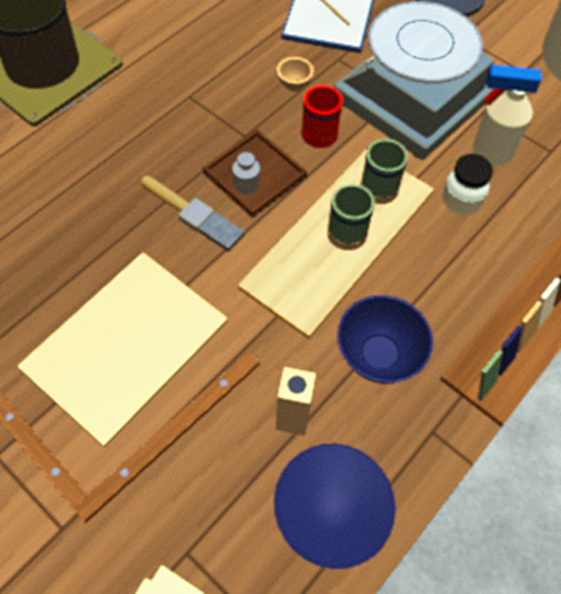

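Two views seen. The wanted cups are green, at the left and middle places (top crop px (279,187) and (352,174)), and the right place is empty. The red cup at (255,299) is a decoy. The weight is in its tray at (376,309), the shelf at (602,260), the batten corner at (715,172) and the brush at (450,330).

```bash
cat > m.py <<'E'
from h import *
def circ(p):
    A=np.c_[2*p,np.ones(len(p))]; s=np.linalg.lstsq(A,(p**2).sum(1),rcond=None)[0]
    return s[:2],np.sqrt(s[2]+s[:2]@s[:2])
def rect(cam,im,d,m,h):
    cs,_=cv2.findContours(m.astype(np.uint8),cv2.RETR_EXTERNAL,cv2.CHAIN_APPROX_NONE)
    c=max(cs,key=cv2.contourArea)[:,0,:]
    w=np.array([ray(cam,(q[1],q[0]),h)[:2] for q in c],np.float32)*1000
    return cv2.minAreaRect(w),cv2.boxPoints(cv2.minAreaRect(w))
E
python3 - <<'E'
from m import *
for cam in ["top","scene"]:
    im=cv2.imread(f"pics/{cam}.png")[:,:,::-1]; d=np.load(cam+"_d.npy")
    r,c,w=cloud(cam,d)
    def near(x,y,R,z0,z1):
        k=(np.hypot(w[:,0]-x,w[:,1]-y)<R)&(w[:,2]>z0)&(w[:,2]<z1); return w[k]
    for n,x,y,z in [("cupA",.61,.172,.1),("cupB",.63,.085,.1),("red",.468,.212,.085)]:
        q=near(x,y,.043,.06,.13); top=np.percentile(q[:,2],97); q=q[q[:,2]>top-.006]
        h=cv2.minEnclosingCircle((q[:,:2]*1000).astype(np.float32)); print(cam,n,"top",top.round(4),h)
    q=near(.443,.05,.045,.055,.09); print(cam,"weight knob",np.percentile(q[:,2],95).round(4),cv2.minEnclosingCircle((q[:,:2]*1000).astype(np.float32)),q.mean(0).round(4))
    q=near(.53,.373,.11,.13,.16); print(cam,"pan",np.median(q[:,2]),cv2.minEnclosingCircle((q[:,:2]*1000).astype(np.float32)))
    for n,h in [("kiln_shelf",.01),("weight_tray",.018),("ware_board",.015),("glaze_brush",.0)]:
        o=outline_of(cam,n)
        for L in o[:2]:
            if L["p"]<.4: continue
            R,b=rect(cam,im,d,L["mask"],h); k=L["mask"][r,c]
            print(cam,n,round(L["p"],2),"z",np.round(np.median(w[k,2]),4),"c",np.round(R[0],1),np.round(R[1],1),round(R[2],2),np.round(b).astype(int).tolist())
    o=outline_of(cam,"battens")[0]; k=o["mask"][r,c]; q=w[k]; print("bat",o["p"],k.sum(),q[:,2].min(),q[:,2].max())
    q=q[q[:,2]>.008]
    # edges: inner edge samples
    L=q[(q[:,1]>-.38)]; S=q[(q[:,0]<.58)&(q[:,1]<-.36)]
    for nm,p,ax in [("long",L,1),("short",S,0)]:
        if len(p)<20: print(nm,len(p)); continue
        a=np.polyfit(p[:,ax],p[:,1-ax],1); res=p[:,1-ax]-np.polyval(a,p[:,ax]); print(nm,len(p),a.round(4),"inner/outer",np.percentile(res,[2,98]).round(4),"range",p[:,ax].min().round(3),p[:,ax].max().round(3))
E
```

```text
top cupA top 0.105 ((613.7379760742188, 179.7737274169922), 31.32870101928711)
top cupB top 0.1048 ((629.9393310546875, 79.25765228271484), 30.950477600097656)
top red top 0.0903 ((464.4862060546875, 212.28338623046875), 31.032623291015625)
top weight knob 0.0739 ((447.3727722167969, 50.77119827270508), 13.316611289978027) [0.4475 0.0506 0.0701]
top pan 0.145792322270256 ((534.6834716796875, 374.3951416015625), 90.94324493408203)
top kiln_shelf 0.66 z 0.0092 c [ 511.1 -265.6] [171.5 239.7] 2.2 [[421, -149], [430, -389], [601, -382], [592, -142]]
top weight_tray 0.64 z 0.0062 c [441.9  76.4] [122.2 121.5] 84.93 [[376, 21], [497, 10], [508, 132], [387, 143]]
top ware_board 0.67 z 0.0145 c [621.2  72.2] [131.1 328.5] 3.57 [[546, 232], [566, -96], [697, -88], [676, 240]]
top glaze_brush 0.85 z 0.0177 c [420.1 -49.2] [190.6  42. ] 5.88 [[323, -38], [327, -80], [517, -60], [513, -19]]
bat 0.97 1371 -0.005719323563779739 0.019736208389555355
long 542 [0.0534 0.669 ] inner/outer [-0.0101  0.0113] range -0.38 -0.162
short 368 [-0.066  -0.4074] inner/outer [-0.011   0.0107] range 0.448 0.58
sc
[... 650 characters left out ...]
], [517, 131], [389, 140]]
scene weight_tray 0.49 z 0.1131 c [ 746.3 -173.8] [47.1 91. ] 29.61 [[703, -146], [748, -225], [789, -202], [744, -123]]
scene ware_board 0.93 z 0.0149 c [625.1  70.5] [132.9 333.9] 3.88 [[548, 233], [570, -101], [703, -92], [680, 242]]
scene glaze_brush 0.81 z 0.0174 c [414.6 -44.4] [198.6  50.1] 4.21 [[314, -27], [317, -77], [515, -62], [512, -12]]
scene glaze_brush 0.57 z 0.146 c [462.3 523.2] [211.1 215.4] 5.23 [[347, 621], [367, 406], [577, 426], [558, 640]]
bat 0.8 2585 -0.003545175295081801 0.019839480802231555
long 1052 [0.0544 0.6719] inner/outer [-0.0115  0.0105] range -0.38 -0.161
short 626 [-0.0578 -0.4116] inner/outer [-0.0104  0.0104] range 0.447 0.58
```

Both views agree:

| Thing | Position (m) | Note |
|---|---|---|
| Cup A | (.615, .180) | |
| Cup B | (.6305, .079) | |
| Weight | (.4485, .0508) | |
| Pan middle | (.535, .3745) | |
| Shelf | (.513, -.266) | turned +.037 rad |
| Shelf home | about (.557, -.313) | turned -.057 rad |

First I'll push the shelf with the open fingertips.

Request:
move_arm --deltas "3.8 -7.2 1 3.3 1;3.8 -7.2 1 3.3 1;3.8 -7.2 1 3.3 1;3.8 -7.2 1 3.3 1;3.8 -7.2 1 3.3 1" --grip_force 20

```text
time: 2.42
tcp_pos: [0.3067, 0.4061, 0.264]
orientation: [0.028, 1.0, -0.0, 0.0]
ft_force: [1.4, 0.6, -0.2]
finger_gap: 0.998
```

Request:
move_arm --deltas "5 -6.6 0 0 1;5 -6.6 0 0 1;5 -6.6 0 0 1;5 -6.6 0 0 1;5 -6.6 0 0 1"

```text
time: 2.83
tcp_pos: [0.4318, 0.2415, 0.264]
orientation: [0.028, 1.0, 0.0, 0.0]
ft_force: [0.7, 0.5, 0.7]
finger_gap: 1.001
```

Request:
move_arm --deltas "0 -8.2 0 0 1;0 -8.2 0 0 1;0 -8.2 0 0 1;0 -8.2 0 0 1;0 -8.2 0 0 1"

```text
time: 3.25
tcp_pos: [0.4304, 0.036, 0.2639]
orientation: [0.028, 1.0, -0.0, 0.0]
ft_force: [0.8, -0.1, 0.4]
finger_gap: 1.003
```

Request:
move_arm --deltas "0 -8.2 0 0 1;0 -8.2 0 0 1;0 -8.2 0 0 1;0 -8.2 0 0 1;0 -8.2 0 0 1"

```text
time: 3.67
tcp_pos: [0.4303, -0.1693, 0.264]
orientation: [0.028, 1.0, -0.0, 0.0]
ft_force: [0.9, 0.8, 0.0]
finger_gap: 0.998
```

Request:
move_arm --deltas "-1.4 -3.9 -3 0 1;-1.4 -3.9 -5.5 0 1;-1.4 -3.9 -6.8 0 1;-1.4 -3.9 -6.8 0 1;-1.4 -3.9 -6.8 0 1"

```text
time: 4.08
tcp_pos: [0.3951, -0.2653, 0.0921]
orientation: [0.028, 1.0, -0.0, 0.0]
ft_force: [-0.0, -0.1, -0.4]
finger_gap: 1.003
```

Request:
move_arm --deltas "0 0 -1.2 0 1;0 0 -2.4 0 1;0 0 -3 0 1;0 0 -3.56 0 1;0 0 -3.56 0 1"

```text
time: 4.5
tcp_pos: [0.3952, -0.2633, 0.0025]
orientation: [0.027, 1.0, 0.001, -0.001]
ft_force: [0.4, -0.0, -0.3]
finger_gap: 1.003
```

```bash
python3 - <<'E'
from m import *
o=get_obs();print(o["tcp_pos"],o["ft_force"])
im,d=grab_frame("top"); save("t2",im); cv2.imwrite("pics/t2x.png",cv2.resize(im[180:330,300:460,::-1],(640,600)))
E
```

```text
[ 0.39521973 -0.26333855  0.00249556] [ 0.37913147 -0.04945708 -0.25272489]
```

View pics/t2x.png

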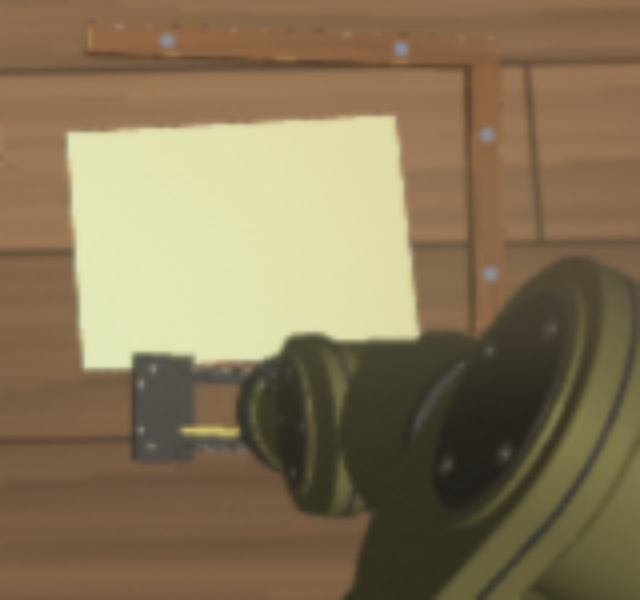

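View 3: the fingers stand clear of the shelf's near edge. Pushing +x.

Request:
move_arm --deltas "0.5 -0.03 0 0 1;1 -0.06 0 0 1;1.5 -0.09 0 0 1;1.9 -0.11 0 0 1;2.3 -0.13 0 0 1"

```text
time: 4.97
tcp_pos: [0.4515, -0.2674, 0.0058]
orientation: [0.028, 1.0, -0.0, -0.002]
ft_force: [-4.2, -0.7, 0.6]
finger_gap: 1.002
```

Request:
move_arm --deltas "0.1 0 0 0 1;0.2 0 0 0 1;0.3 0 0 0 1;0.35 0 0 0 1;0.35 0 0 0 1"

```text
time: 5.38
tcp_pos: [0.458, -0.2676, 0.0054]
orientation: [0.029, 1.0, -0.0, -0.003]
ft_force: [-6.6, 0.2, 5.3]
finger_gap: 0.999
```

Request:
move_arm --deltas "0.08 0 0 0 1;0.16 0 0 0 1;0.24 0 0 0 1;0.24 0 0 0 1;0.24 0 0 0 1"

```text
time: 5.8
tcp_pos: [0.4644, -0.2678, 0.0054]
orientation: [0.029, 1.0, -0.0, -0.003]
ft_force: [-6.0, 0.3, 4.0]
finger_gap: 1.001
```

Request:
move_arm --deltas "0.08 0 0 0 1;0.16 0 0 0 1;0.16 0 0 0 1;0.16 0 0 0 1"

```text
time: 6.13
tcp_pos: [0.4646, -0.2678, 0.0053]
orientation: [0.029, 1.0, -0.0, -0.006]
ft_force: [-10.9, 1.6, 8.6]
finger_gap: 0.994
```

Request:
move_arm --deltas "-0.8 0.05 0 0 1;-1 0.05 1 0 1;-1 0.05 2.6 0 1;-1 0.05 4 0 1;-1 0.05 4 0 1"

```text
time: 6.55
tcp_pos: [0.4504, -0.2678, 0.1109]
orientation: [0.028, 1.0, -0.002, 0.005]
ft_force: [0.0, -0.9, 0.6]
finger_gap: 0.997
```

```bash
python3 -c "
from h import *
o=get_obs();print(o['tcp_pos'],np.round(o['qpos'],2))"
```

```text
[ 0.45035319 -0.26782254  0.11088872] [ 0.59  0.76 -0.24  1.99  0.41  0.42  1.56]
```

Request:
move_arm --deltas "4 6 0 -7 1;4 6 0 -7 1;4 6 0 -7 1;4 6 0 -7 1;4 6 0 -7 1"

```text
time: 6.97
tcp_pos: [0.552, -0.1079, 0.1057]
orientation: [0.326, 0.945, 0.004, 0.003]
ft_force: [0.9, 0.7, 0.1]
finger_gap: 1.001
```

Request:
move_arm --deltas "0 0 0 -7 1;0 0 0 -7 1;0 0 0 -7 1;0 0 0 -7 1;0 0 0 -7 1"

```text
time: 7.38
tcp_pos: [0.5475, -0.116, 0.1053]
orientation: [0.598, 0.801, 0.001, 0.001]
ft_force: [0.1, 0.1, 0.1]
finger_gap: 0.999
```

Request:
move_arm --deltas "0 0 0 -4 1;0 0 0 -4 1;0 0 0 -4 1;0 0 0 -4 1"

```text
time: 7.72
tcp_pos: [0.5474, -0.1159, 0.1052]
orientation: [0.727, 0.686, 0.0, 0.001]
ft_force: [-0.2, 0.1, 0.1]
finger_gap: 1.003
```

```bash
python3 -c "
from m import *
o=get_obs();print(o['tcp_pos'],o['orientation'],np.round(o['qpos'],2))
im,d=grab_frame('wrist');P=camera_params('wrist');save('w1',im)
for L in outline_of('wrist','kiln_shelf')[:1]: print(L['p'],rect('wrist',im,d,L['mask'],.01))
for L in outline_of('wrist','glaze_brush')[:1]: print(L['p'],rect('wrist',im,d,L['mask'],.015))
for L in outline_of('wrist','battens')[:1]: print(L['p'],L['extent'])
"
```

```text
[ 0.54742382 -0.11590655  0.10521236] [7.27259062e-01 6.86362423e-01 4.42830552e-04 8.27488786e-04] [ 0.02  0.81  0.18  1.89 -0.29  0.47  0.35]
0.69 (((555.7083129882812, -178.73460388183594), (54.379615783691406, 150.9009246826172), 86.99810791015625), array([[ 478.9375 , -201.93584],
       [ 629.63135, -209.83836],
       [ 632.4791 , -155.53337],
       [ 481.78528, -147.63084]], dtype=float32))
0.92 (((435.6795959472656, -47.378570556640625), (160.18545532226562, 42.58586120605469), 3.9091126918792725), array([[354.3216  , -31.595419],
       [357.22485 , -74.0822  ],
       [517.0376  , -63.16172 ],
       [514.13434 , -20.674942]], dtype=float32))
0.58 [399.9, 255.1, 445.7, 399.5]
```

View pics/w1.png

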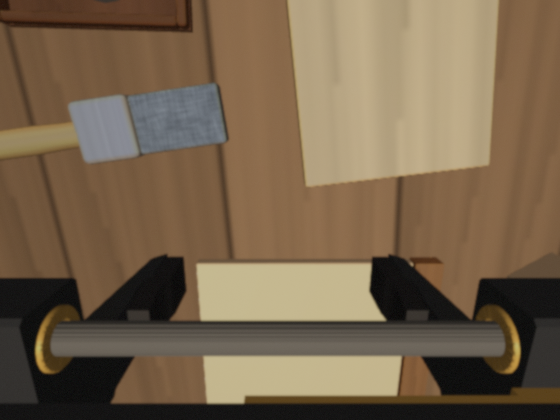

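Request:
move_arm --deltas "0 0 -1.3 0 1;0 0 -2.6 0 1;0 0 -3.6 0 1;0 0 -4.04 0 1;0 0 -4.04 0 1"

```text
time: 8.33
tcp_pos: [0.546, -0.1158, 0.0022]
orientation: [0.726, 0.687, -0.0, -0.001]
ft_force: [0.4, 0.9, 0.6]
finger_gap: 0.996
```

Request:
move_arm --deltas "-0.03 -0.6 0 0 1;-0.06 -1.1 0 0 1;-0.09 -1.5 0 0 1;-0.11 -1.9 0 0 1;-0.13 -2.3 0 0 1"

```text
time: 8.75
tcp_pos: [0.5439, -0.1726, 0.0043]
orientation: [0.726, 0.688, 0.001, -0.001]
ft_force: [-0.9, 5.5, 3.3]
finger_gap: 1.0
```

Request:
move_arm --deltas "0 -0.1 0 0 1;0 -0.2 0 0 1;0 -0.3 0 0 1;0 -0.4 0 0 1;0 -0.4 0 0 1"

```text
time: 9.17
tcp_pos: [0.5437, -0.1813, 0.0042]
orientation: [0.726, 0.688, 0.001, -0.001]
ft_force: [-0.1, 5.3, 4.5]
finger_gap: 1.0
```

Request:
move_arm --deltas "0 -0.08 0 0 1;0 -0.16 0 0 1;0 -0.24 0 0 1;0 -0.24 0 0 1;0 -0.24 0 0 1"

```text
time: 9.58
tcp_pos: [0.5437, -0.1815, 0.004]
orientation: [0.725, 0.689, 0.003, -0.005]
ft_force: [-0.2, 14.7, 7.5]
finger_gap: 1.0
```

Request:
move_arm --deltas "0 -0.08 0 0 1;0 -0.12 0 0 1;0 -0.12 0 0 1;0 -0.12 0 0 1"

```text
time: 9.92
tcp_pos: [0.5437, -0.1816, 0.004]
orientation: [0.725, 0.689, 0.004, -0.006]
ft_force: [-1.2, 20.3, 9.6]
finger_gap: 0.997
```

Request:
move_arm --deltas "0 0.7 0 0 1;0 0.9 1.4 0 1;0 0.9 3 0 1;0 0.9 4.6 0 1;0 0.9 6 0 1"

```text
time: 10.33
tcp_pos: [0.5437, -0.1711, 0.1562]
orientation: [0.727, 0.687, -0.0, 0.001]
ft_force: [1.0, -0.5, -0.2]
finger_gap: 1.001
```

Request:
move_arm --deltas "-3.6 7.2 0 0 1;-3.6 7.2 0 0 1;-3.6 7.2 0 0 1;-3.6 7.2 0 0 1;-3.6 7.2 0 0 1"

```text
time: 10.75
tcp_pos: [0.4523, 0.0114, 0.1542]
orientation: [0.727, 0.687, 0.0, 0.0]
ft_force: [-0.4, 1.1, -0.6]
finger_gap: 1.001
```

```bash
cat > shelf.py <<'E'
from m import *
im,d=grab_frame("top"); save("t3",im)
for L in outline_of("top","kiln_shelf")[:1]: print(L['p'],rect("top",im,d,L['mask'],.01))
cv2.imwrite("pics/t3x.png",cv2.resize(im[150:320,200:470,::-1],(800,504),interpolation=cv2.INTER_CUBIC))
r,c,w=cloud("top",d)
k=(np.hypot(w[:,0]-.4485,w[:,1]-.0508)<.03)&(w[:,2]>.055)&(w[:,2]<.09)
if k.sum()>5: print("weight",w[k].mean(0))
o=get_obs();print(o['tcp_pos'],np.round(o['qpos'],2))
E
python3 shelf.py
```

```text
0.82 (((556.2213745117188, -312.6779479980469), (240.03021240234375, 169.9264373779297), 86.93836212158203), array([[ 464.9694 , -427.98386],
       [ 634.6533 , -437.05966],
       [ 647.4734 , -197.37204],
       [ 477.78943, -188.29623]], dtype=float32))
[0.45055138 0.01503658 0.15375061] [-0.26  0.64  0.2   2.17 -0.34  0.37  0.17]
```

View pics/t3x.png

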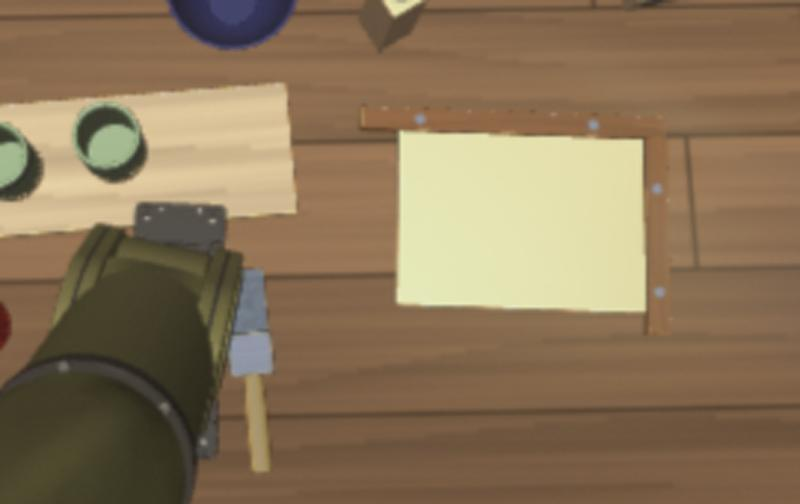

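View 5: the shelf sits flush in the corner, centred at (.556, -.313), as predicted. Next is the weight.

Request:
move_arm --deltas "-0.08 1.43 -1 0 1;-0.08 1.43 -2 0 1;-0.08 1.43 -3.4 0 1;-0.08 1.43 -4.8 0 1;-0.08 1.43 -5.2 0 1"

```text
time: 11.27
tcp_pos: [0.4507, 0.0447, 0.0214]
orientation: [0.727, 0.687, -0.005, -0.004]
ft_force: [0.0, -0.6, 0.0]
finger_gap: 1.0
```

Request:
move_arm --deltas "0 0 0 0 1;0 0 0 0 0;0 0 0 0 0;0 0 0 0 0;0 0 0 0 0" --grip_force 25

```text
time: 11.68
tcp_pos: [0.4543, 0.0457, 0.0263]
orientation: [0.727, 0.687, -0.0, -0.0]
ft_force: [-0.1, 0.1, 0.1]
finger_gap: 0.724
```

Request:
move_arm --deltas "0 0 0 0 0;0 0 0 0 0;0 0 0.5 0 0;0 0 1.5 0 0;0 0 2.5 0 0"

```text
time: 12.1
tcp_pos: [0.4523, 0.0458, 0.0878]
orientation: [0.727, 0.687, -0.002, -0.002]
ft_force: [1.4, -1.2, -4.8]
finger_gap: 0.462
```

Request:
move_arm --deltas "0 0 1.5 0 0;0 0 3 0 0;0 0 4.5 0 0;0 0 5.2 0 0;0 0 5.2 0 0"

```text
time: 12.52
tcp_pos: [0.4551, 0.046, 0.2208]
orientation: [0.726, 0.687, 0.002, 0.001]
ft_force: [0.9, -0.0, -5.8]
finger_gap: 0.462
```

```bash
cat > held.py <<'E'
from m import *
import sys
o=get_obs();t=np.array(o['tcp_pos']);print(t.round(4),o['orientation'],o['finger_gap'],np.round(o['ft_force'],1))
im,d=grab_frame("scene"); P=camera_params("scene")
def px(X):
    c=np.array(P["R"])@X+P["t"]; q=np.array(P["camera_matrix"])@c; return q[:2]/q[2]
u,v=px(t).astype(int); n=sys.argv[1]
a=max(0,u-70);b=max(0,v-70); cv2.imwrite(f"pics/{n}.png",cv2.resize(im[b:v+70,a:u+70,::-1],None,fx=4,fy=4,interpolation=cv2.INTER_CUBIC))
r,c,w=cloud("scene",d)
k=(np.hypot(w[:,0]-t[0],w[:,1]-t[1])<.035)&(w[:,2]<t[2]+.03)&(w[:,2]>t[2]-.1)
q=w[k]; 
for z in np.arange(t[2]-.075,t[2]+.02,.005):
    s=q[abs(q[:,2]-z)<.0025]
    if len(s)>3: print((z-t[2]).round(3),len(s),s[:,:2].min(0).round(3),s[:,:2].max(0).round(3))
E
python3 held.py h1
```

```text
[0.4551 0.046  0.2208] [0.72646884 0.68719698 0.00153538 0.00099038] 0.46246939346711763 [ 0.9 -0.  -5.8]
-0.035 12 [0.448 0.031] [0.475 0.058]
-0.03 29 [0.445 0.029] [0.476 0.066]
-0.025 25 [0.445 0.03 ] [0.476 0.066]
-0.02 31 [0.445 0.03 ] [0.477 0.057]
-0.015 23 [0.445 0.031] [0.478 0.052]
-0.01 17 [0.451 0.03 ] [0.475 0.041]
-0.005 18 [0.445 0.03 ] [0.471 0.039]
0.0 20 [0.426 0.03 ] [0.48 0.04]
0.005 80 [0.423 0.03 ] [0.489 0.052]
0.01 60 [0.422 0.03 ] [0.489 0.053]
0.015 25 [0.422 0.034] [0.49  0.056]
```

View pics/h1.png

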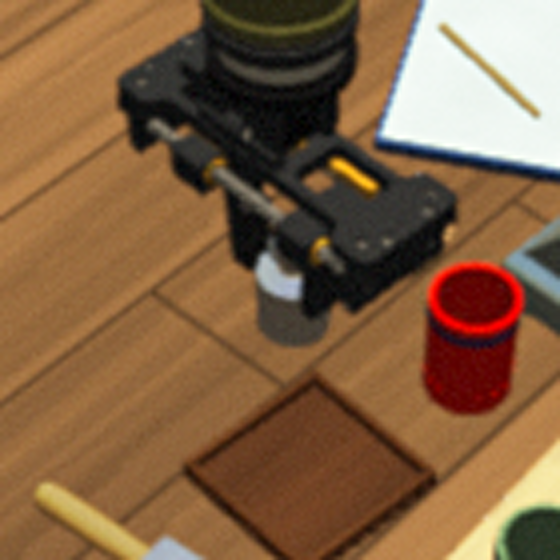

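View 6: the weight is held upright. Its foot is about 36 mm below the TCP and its axis about 5 mm towards +y of it. Moving it to the pan.

Request:
move_arm --deltas "1.6 6.5 0.2 0 0;1.6 6.5 0.2 0 0;1.6 6.5 0.2 0 0;1.6 6.5 0.2 0 0;1.6 6.5 0.2 0 0"

```text
time: 12.98
tcp_pos: [0.4931, 0.22, 0.2195]
orientation: [0.722, 0.692, 0.0, -0.004]
ft_force: [0.8, 2.6, -4.0]
finger_gap: 0.461
```

Request:
move_arm --deltas "1.6 6.45 0 0 0;1.6 6.45 0 0 0;1.6 6.45 0 0 0;1.6 6.45 0 0 0;1.6 6.45 0 0 0"

```text
time: 13.4
tcp_pos: [0.5311, 0.3814, 0.2181]
orientation: [0.722, 0.692, 0.0, -0.005]
ft_force: [0.1, 3.3, -5.3]
finger_gap: 0.462
```

Request:
move_arm --deltas "0 0 -0.4 0 0;0 0 -0.8 0 0;0 0 -1.2 0 0;0 0 -1.2 0 0;0 0 -1.2 0 0"

```text
time: 13.82
tcp_pos: [0.5327, 0.3678, 0.1911]
orientation: [0.727, 0.686, -0.003, -0.001]
ft_force: [1.1, -0.0, -3.9]
finger_gap: 0.463
```

```bash
python3 held.py h2
```

```text
[0.5327 0.3678 0.1911] [ 0.72732822  0.68628155 -0.00311848 -0.00125114] 0.4628906311184944 [ 1.1 -0.  -3.9]
-0.05 21 [0.512 0.337] [0.562 0.398]
-0.045 210 [0.498 0.334] [0.568 0.396]
-0.04 17 [0.499 0.338] [0.557 0.394]
-0.035 13 [0.515 0.35 ] [0.553 0.368]
-0.03 22 [0.521 0.35 ] [0.553 0.377]
-0.025 25 [0.519 0.349] [0.555 0.378]
-0.02 31 [0.515 0.347] [0.554 0.372]
-0.015 22 [0.521 0.349] [0.555 0.368]
-0.01 26 [0.515 0.35 ] [0.553 0.366]
-0.005 21 [0.518 0.347] [0.552 0.36 ]
0.0 29 [0.507 0.352] [0.563 0.363]
0.005 69 [0.5   0.351] [0.567 0.391]
0.01 66 [0.499 0.351] [0.566 0.379]
0.015 27 [0.5   0.353] [0.564 0.373]
```

Request:
move_arm --deltas "0.08 0.1 -0.15 0 0;0.08 0.1 -0.3 0 0;0.08 0.1 -0.45 0 0;0.08 0.1 -0.5 0 0;0.08 0.1 -0.5 0 0"

```text
time: 14.28
tcp_pos: [0.5357, 0.372, 0.1801]
orientation: [0.727, 0.687, -0.001, -0.001]
ft_force: [-0.8, -0.1, -3.2]
finger_gap: 0.464
```

Request:
move_arm --deltas "0 0 -0.05 0 0;0 0 -0.1 0 0;0 0 -0.15 0 0;0 0 -0.15 0 0;0 0 -0.15 0 0"

```text
time: 14.7
tcp_pos: [0.5357, 0.3721, 0.1767]
orientation: [0.727, 0.687, -0.001, -0.001]
ft_force: [0.3, -0.5, -0.6]
finger_gap: 0.464
```

Request:
move_arm --deltas "0 0 0 0 0.65;0 0 0 0 1;0 0 0 0 1;0 0 0 0 1;0 0 0 0 1"

```text
time: 15.12
tcp_pos: [0.5354, 0.3724, 0.1766]
orientation: [0.726, 0.687, -0.001, -0.001]
ft_force: [-0.5, -0.3, -0.3]
finger_gap: 0.818
```

Request:
move_arm --deltas "0 0 0 0 1;0 0 0 0 1;0 0 0 0 1;0 0 0 0 1;0 0 0 0 1"

```text
time: 15.53
tcp_pos: [0.5354, 0.3722, 0.1764]
orientation: [0.727, 0.687, -0.001, -0.001]
ft_force: [-0.3, -0.4, 0.4]
finger_gap: 0.998
```

Request:
move_arm --deltas "0 0 0 0 1;0 0 0 0 1;0 0 0 0 1;0 0 0 0 1;0 0 0 0 1"

```text
time: 15.95
tcp_pos: [0.5354, 0.3722, 0.1764]
orientation: [0.727, 0.687, -0.001, -0.001]
ft_force: [0.4, 0.1, -0.2]
finger_gap: 1.0
```

```bash
python3 held.py h3
```

```text
[0.5354 0.3722 0.1764] [ 0.72655111  0.68711047 -0.00130611 -0.00099092] 0.9998521903334274 [ 0.4  0.1 -0.2]
-0.04 119 [0.501 0.339] [0.568 0.403]
-0.035 101 [0.501 0.338] [0.57  0.396]
-0.03 25 [0.523 0.354] [0.557 0.382]
-0.025 27 [0.52  0.356] [0.557 0.379]
-0.02 23 [0.518 0.354] [0.557 0.381]
-0.015 23 [0.523 0.355] [0.556 0.381]
-0.01 26 [0.524 0.354] [0.557 0.378]
-0.005 23 [0.519 0.355] [0.557 0.379]
0.0 29 [0.524 0.354] [0.556 0.38 ]
0.005 91 [0.515 0.356] [0.557 0.393]
0.01 24 [0.519 0.361] [0.551 0.388]
```

View pics/h3.png

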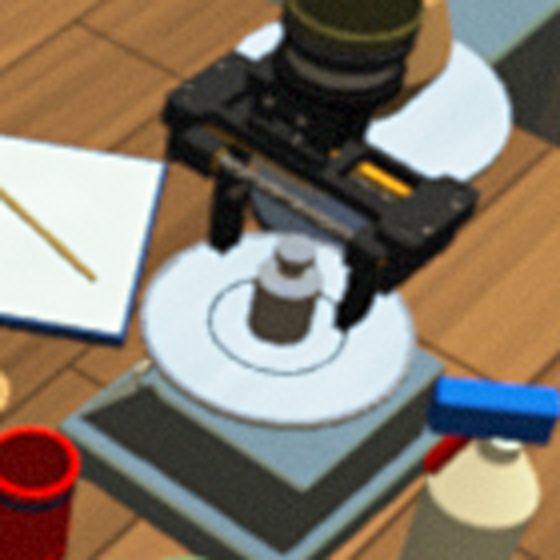

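View 7: the weight stands inside the ring, centred at about (.536, .376), and the pan has sunk about 7 mm. Regrasping it and returning it to the tray.

Request:
move_arm --deltas "0 0.14 -0.25 0 1;0 0.14 -0.5 0 1;0 0.14 -0.5 0 1;0 0.14 -0.5 0 0;0 0.14 -0.5 0 0"

```text
time: 16.42
tcp_pos: [0.5354, 0.3755, 0.1637]
orientation: [0.727, 0.687, -0.001, -0.001]
ft_force: [-0.3, -0.1, 0.1]
finger_gap: 0.873
```

Request:
move_arm --deltas "0 0 0 0 0;0 0 0 0 0;0 0 0 0 0;0 0 0 0 0;0 0 0 0 0"

```text
time: 16.83
tcp_pos: [0.5354, 0.3756, 0.1641]
orientation: [0.727, 0.687, -0.001, -0.001]
ft_force: [0.6, 1.6, -0.7]
finger_gap: 0.489
```

Request:
move_arm --deltas "0 0 0 0 0;0 0 0 0 0;0 0 0.4 0 0;0 0 1 0 0;0 0 1.8 0 0"

```text
time: 17.25
tcp_pos: [0.5337, 0.3749, 0.2077]
orientation: [0.727, 0.687, -0.004, -0.001]
ft_force: [0.1, 0.9, -5.1]
finger_gap: 0.472
```

Request:
move_arm --deltas "-1.7 -6.45 0.2 0 0;-1.7 -6.45 0.2 0 0;-1.7 -6.45 0.2 0 0;-1.7 -6.45 0.2 0 0;-1.7 -6.45 0.2 0 0"

```text
time: 17.67
tcp_pos: [0.4896, 0.2029, 0.2147]
orientation: [0.731, 0.682, -0.006, 0.0]
ft_force: [-0.4, -1.1, -5.2]
finger_gap: 0.473
```

Request:
move_arm --deltas "-1.82 -5.85 0 0 0;-1.82 -5.85 0 0 0;-1.82 -5.85 0 0 0;-1.82 -5.85 -1 0 0;-1.82 -5.85 -2 0 0"

```text
time: 18.08
tcp_pos: [0.4461, 0.0612, 0.1652]
orientation: [0.73, 0.683, -0.002, 0.001]
ft_force: [-0.2, 1.0, -4.7]
finger_gap: 0.467
```

Request:
move_arm --deltas "0 0 -1.3 0 0;0 0 -2.5 0 0;0 0 -3.5 0 0;0 0 -4 0 0;0 0 -4 0 0"

```text
time: 18.5
tcp_pos: [0.4467, 0.068, 0.0618]
orientation: [0.727, 0.687, -0.003, -0.002]
ft_force: [0.5, 0.1, -4.2]
finger_gap: 0.469
```

```bash
python3 held.py h4; python3 -c "
from m import *
im,d=grab_frame('scene')
for n,h in (('weight_tray',.018),):
  for L in outline_of('scene',n)[:1]: print(L['p'],rect('scene',im,d,L['mask'],h))"
```

```text
[0.4467 0.068  0.0618] [ 0.72686057  0.6867759  -0.00264433 -0.00236423] 0.46901563996935663 [ 0.5  0.1 -4.2]
-0.06 62 [0.416 0.035] [0.482 0.099]
-0.055 256 [0.412 0.035] [0.482 0.101]
-0.05 6 [0.434 0.049] [0.466 0.082]
-0.025 6 [0.44  0.051] [0.466 0.076]
-0.02 15 [0.437 0.047] [0.468 0.07 ]
-0.015 18 [0.437 0.046] [0.468 0.066]
-0.01 15 [0.442 0.047] [0.468 0.063]
-0.005 16 [0.423 0.046] [0.468 0.063]
0.0 16 [0.42  0.047] [0.472 0.062]
0.005 26 [0.415 0.047] [0.481 0.067]
0.01 23 [0.415 0.049] [0.481 0.071]
0.015 44 [0.416 0.047] [0.481 0.071]
0.61 (((447.91290283203125, 71.28105926513672), (125.99254608154297, 129.83621215820312), 85.97990417480469), array([[378.7381   ,  12.990959 ],
       [508.25482  ,   3.8886185],
       [517.0877   , 129.57117  ],
       [387.57098  , 138.6735   ]], dtype=float32))
```

Foot about 26 mm below the TCP, over the tray's middle. Lowering and releasing.

Request:
move_arm --deltas "0 0 -0.4 0 0;0 0 -0.8 0 0;0 0 -1.1 0 0;0 0 -1.2 0 0;0 0 -1.2 0 0"

```text
time: 19.07
tcp_pos: [0.4477, 0.0682, 0.0341]
orientation: [0.727, 0.687, -0.001, -0.001]
ft_force: [0.5, 0.7, -3.6]
finger_gap: 0.468
```

Request:
move_arm --deltas "0 0 -0.04 0 0;0 0 -0.04 0 0.65;0 0 -0.04 0 1;0 0 -0.04 0 1;0 0 -0.04 0 1"

```text
time: 19.48
tcp_pos: [0.4477, 0.0682, 0.0334]
orientation: [0.727, 0.687, -0.001, -0.001]
ft_force: [0.2, 0.2, -0.5]
finger_gap: 0.752
```

Request:
move_arm --deltas "0 0 0 0 1;0 0 0 0 1;0 0 0 0 1;0 0 0 0 1;0 0 1 0 1"

```text
time: 19.9
tcp_pos: [0.4459, 0.0678, 0.0555]
orientation: [0.727, 0.687, -0.003, -0.003]
ft_force: [0.8, -1.1, 0.4]
finger_gap: 0.998
```

Request:
move_arm --deltas "0 0 1.3 0 1;0 0 2.8 0 1;0 0 4 0 1;0 0 5.5 0 1;0 0 5.5 0 1"

```text
time: 20.32
tcp_pos: [0.4502, 0.0681, 0.2004]
orientation: [0.727, 0.687, 0.003, 0.002]
ft_force: [0.3, -0.4, -0.2]
finger_gap: 1.0
```

```bash
cat > cups.py <<'E'
from m import *
import sys
o=get_obs();print(o['tcp_pos'],o['time'])
for cam in ["top","scene"]:
    im,d=grab_frame(cam); save(sys.argv[1]+cam,im); r,c,w=cloud(cam,d)
    rgb=im[r,c].astype(int); g=(rgb[:,1]>rgb[:,0]+8)&(rgb[:,1]>rgb[:,2]+3)
    k=g&(w[:,2]>.07)&(w[:,2]<.125)&(w[:,0]>.35)&(w[:,0]<.72)&(w[:,1]>-.45)&(w[:,1]<.32)
    m=np.zeros(d.shape,np.uint8); m[r[k],c[k]]=1
    n,lab=cv2.connectedComponents(m); L=lab[r,c]
    for i in range(1,n):
        q=w[L==i]
        if len(q)<40: continue
        t=np.percentile(q[:,2],97); q=q[q[:,2]>t-.006]
        print(cam,"cup",t.round(4),cv2.minEnclosingCircle((q[:,:2]*1000).astype(np.float32)))
    k=(np.hypot(w[:,0]-.447,w[:,1]-.068)<.04)&(w[:,2]>.06)&(w[:,2]<.09)
    if k.sum()>5: print(cam,"weight",w[k].mean(0).round(4),w[k,2].max().round(4))
E
python3 cups.py c1
```

```text
[0.45015304 0.06806518 0.20037583] 20.3167
top cup 0.1058 ((629.4481811523438, 79.01068878173828), 30.597909927368164)
top cup 0.1059 ((613.2597045898438, 179.33053588867188), 30.321754455566406)
scene cup 0.1167 ((537.1270141601562, 302.21673583984375), 41.550106048583984)
scene cup 0.1048 ((615.0689697265625, 180.44647216796875), 32.20170974731445)
scene cup 0.085 ((624.6553955078125, 165.80621337890625), 24.8221435546875)
scene cup 0.1052 ((631.5165405273438, 79.70697784423828), 31.50728988647461)
scene cup 0.0865 ((640.4127197265625, 64.781494140625), 25.104820251464844)
scene weight [0.4499 0.0672 0.0698] 0.0746
```

The weight is upright in the tray (knob top about .074) and the cups haven't moved. Now cup A.

Request:
move_arm --deltas "6.58 4.48 0 0 1;6.58 4.48 0 0 1;6.58 4.48 0 0 1;6.58 4.48 0 0 1;6.58 4.48 0 0 1"

```text
time: 20.83
tcp_pos: [0.613, 0.1827, 0.1932]
orientation: [0.726, 0.688, -0.002, -0.002]
ft_force: [0.5, 0.3, 0.0]
finger_gap: 0.999
```

Request:
move_arm --deltas "0 0 -0.6 0 1;0 0 -1.2 0 1;0 0 -1.8 0 1;0 0 -2 0 1;0 0 -2 0 1"

```text
time: 21.25
tcp_pos: [0.6099, 0.1797, 0.1424]
orientation: [0.727, 0.687, -0.004, -0.003]
ft_force: [-0.5, -0.1, 0.2]
finger_gap: 0.997
```

```bash
python3 cups.py c2 | grep -v weight; python3 held.py h5 | head -1
```

```text
[0.60986995 0.17974723 0.14237554] 21.25
top cup 0.1056 ((629.1798706054688, 79.3994140625), 30.380693435668945)
top cup 0.1044 ((612.6981201171875, 172.69337463378906), 27.552751541137695)
scene cup 0.1049 ((615.543212890625, 180.4239044189453), 32.38618469238281)
scene cup 0.0856 ((624.4384765625, 166.2159881591797), 24.828054428100586)
scene cup 0.1052 ((632.333251953125, 79.687744140625), 32.04763412475586)
scene cup 0.0859 ((639.687744140625, 62.287803649902344), 23.37285614013672)
[0.6117 0.1798 0.1449] [ 0.72673527  0.68691419 -0.00175879 -0.00128358] 0.9973585584192767 [-0.  -0.1 -0.1]
```

View pics/h5.png

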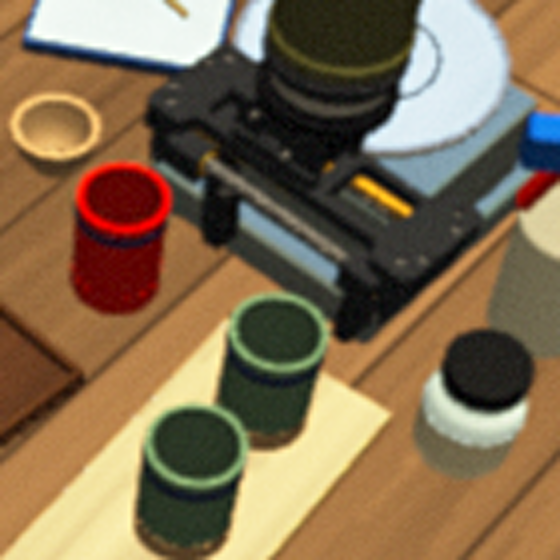

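View 8: the open jaws straddle cup A along x, clear of cup B and the jar. Lowering and gripping.

Request:
move_arm --deltas "0.08 0 -0.9 0 1;0.08 0 -1.8 0 1;0.08 0 -2.7 0 1;0.08 0 -3.5 0 1;0.08 0 -3.5 0 1"

```text
time: 21.82
tcp_pos: [0.6117, 0.18, 0.0552]
orientation: [0.727, 0.687, -0.003, -0.003]
ft_force: [-0.8, -0.3, 0.1]
finger_gap: 0.999
```

Request:
move_arm --deltas "0 0 0 0 1;0 0 0 0 0;0 0 0 0 0;0 0 0 0 0;0 0 0 0 0" --grip_force 15

```text
time: 22.23
tcp_pos: [0.6148, 0.1803, 0.0591]
orientation: [0.727, 0.687, -0.0, -0.0]
ft_force: [2.0, 0.0, 1.2]
finger_gap: 0.722
```

Request:
move_arm --deltas "0 0 0 0 0;0 0 0 0 0;0 0 0 0 0;0 0 0 0 0;0 0 0.3 0 0"

```text
time: 22.65
tcp_pos: [0.6129, 0.1801, 0.0647]
orientation: [0.727, 0.687, -0.002, -0.002]
ft_force: [-0.6, -0.6, -2.8]
finger_gap: 0.706
```

Request:
move_arm --deltas "0 0 1 0 0;0 0 2.2 0 0;0 0 3.5 0 0;0 0 5 0 0;0 0 6.5 0 0"

```text
time: 23.07
tcp_pos: [0.6125, 0.18, 0.2289]
orientation: [0.727, 0.687, -0.003, -0.002]
ft_force: [0.8, 0.3, -2.0]
finger_gap: 0.707
```

```bash
sed -i 's/<.035)&/<.045)\&/' held.py; python3 held.py h6
```

```text
[0.6125 0.18   0.2289] [ 0.7266451   0.68700576 -0.00264872 -0.00172294] 0.7071247448621317 [ 0.8  0.3 -2. ]
-0.04 26 [0.591 0.15 ] [0.644 0.184]
-0.035 49 [0.587 0.149] [0.644 0.188]
-0.03 31 [0.596 0.149] [0.644 0.185]
-0.025 46 [0.59 0.15] [0.644 0.187]
-0.02 42 [0.586 0.149] [0.644 0.179]
-0.015 40 [0.595 0.149] [0.644 0.18 ]
-0.01 39 [0.594 0.149] [0.643 0.209]
-0.005 59 [0.586 0.15 ] [0.642 0.21 ]
0.0 70 [0.571 0.148] [0.653 0.209]
0.005 71 [0.57  0.149] [0.657 0.208]
0.01 87 [0.569 0.149] [0.656 0.208]
0.015 92 [0.569 0.149] [0.656 0.208]
```

Request:
move_arm --deltas "-3.12 7.78 0 0 0;-3.12 7.78 0 0 0;-3.12 7.78 0 0 0;-3.12 7.78 0 0 0;-3.12 7.78 0 0 0"

```text
time: 23.53
tcp_pos: [0.5345, 0.375, 0.2275]
orientation: [0.727, 0.687, -0.002, -0.001]
ft_force: [1.5, -0.4, -3.2]
finger_gap: 0.714
```

Request:
move_arm --deltas "0 0 -0.4 0 0;0 0 -0.8 0 0;0 0 -1.2 0 0;0 0 -1.4 0 0;0 0 -1.4 0 0"

```text
time: 23.95
tcp_pos: [0.5362, 0.3709, 0.1912]
orientation: [0.728, 0.686, -0.003, -0.001]
ft_force: [-0.2, 0.6, -1.9]
finger_gap: 0.707
```

```bash
python3 held.py h7
```

```text
[0.5362 0.3709 0.1912] [ 0.72766557  0.68592402 -0.003221   -0.00083345] 0.7071647461001254 [-0.2  0.6 -1.9]
-0.05 16 [0.495 0.328] [0.574 0.401]
-0.045 232 [0.492 0.326] [0.581 0.408]
-0.04 48 [0.492 0.328] [0.581 0.395]
-0.035 38 [0.516 0.338] [0.568 0.377]
-0.03 32 [0.516 0.338] [0.567 0.374]
-0.025 42 [0.511 0.338] [0.568 0.377]
-0.02 37 [0.518 0.34 ] [0.567 0.375]
-0.015 33 [0.515 0.338] [0.568 0.372]
-0.01 39 [0.512 0.34 ] [0.567 0.368]
-0.005 31 [0.518 0.339] [0.566 0.367]
0.0 44 [0.494 0.339] [0.577 0.398]
0.005 71 [0.494 0.341] [0.58 0.4 ]
0.01 65 [0.492 0.34 ] [0.581 0.401]
0.015 77 [0.492 0.339] [0.579 0.401]
```

Request:
move_arm --deltas "0 0.1 -0.06 0 0;0 0.1 -0.12 0 0;0 0.1 -0.12 0 0;0 0.1 -0.12 0 0;0 0.1 -0.12 0 0"

```text
time: 24.42
tcp_pos: [0.5366, 0.376, 0.1902]
orientation: [0.727, 0.687, -0.001, -0.001]
ft_force: [0.4, -0.3, -4.1]
finger_gap: 0.71
```

Request:
move_arm --deltas "-0.05 -0.05 -0.06 0 0;-0.05 -0.05 -0.12 0 0;-0.05 -0.05 -0.16 0 0;-0.05 -0.05 -0.16 0 0;-0.05 -0.05 -0.16 0 0"

```text
time: 24.83
tcp_pos: [0.5354, 0.3749, 0.1862]
orientation: [0.727, 0.687, -0.001, -0.001]
ft_force: [0.3, -0.3, 1.1]
finger_gap: 0.708
```

Supported by the pan. Letting go and waiting about a second.

Request:
move_arm --deltas "0 0 0 0 0.85;0 0 0 0 1;0 0 0 0 1;0 0 0 0 1;0 0 0 0 1"

```text
time: 25.25
tcp_pos: [0.5351, 0.3747, 0.1859]
orientation: [0.727, 0.687, -0.001, -0.001]
ft_force: [-0.9, 0.3, 1.5]
finger_gap: 1.002
```

Request:
move_arm --deltas "0 0 0 0 1;0 0 0 0 1;0 0 0 0 1;0 0 0 0 1;0 0 0 0 1"

```text
time: 25.67
tcp_pos: [0.5351, 0.3747, 0.1859]
orientation: [0.727, 0.687, -0.001, -0.001]
ft_force: [-0.8, -0.2, -0.4]
finger_gap: 1.0
```

Request:
move_arm --deltas "0 0 0 0 1;0 0 0 0 1;0 0 0 0 1;0 0 0 0 1;0 0 0 0 1"

```text
time: 26.08
tcp_pos: [0.5351, 0.3748, 0.1859]
orientation: [0.727, 0.687, -0.001, -0.001]
ft_force: [-1.1, 0.8, 0.1]
finger_gap: 1.0
```

```bash
python3 held.py h8; python3 cups.py c3
```

```text
[0.5351 0.3748 0.1859] [ 0.72658258  0.68707717 -0.00130498 -0.00100646] 0.9996417476018146 [-1.1  0.8  0.1]
-0.045 204 [0.491 0.331] [0.58  0.411]
-0.04 62 [0.491 0.331] [0.576 0.41 ]
-0.035 42 [0.515 0.342] [0.567 0.383]
-0.03 39 [0.51  0.341] [0.567 0.382]
-0.025 34 [0.516 0.344] [0.568 0.381]
-0.02 37 [0.513 0.343] [0.567 0.382]
-0.015 38 [0.511 0.343] [0.568 0.379]
-0.01 37 [0.517 0.343] [0.567 0.377]
-0.005 30 [0.514 0.344] [0.567 0.38 ]
0.0 49 [0.492 0.342] [0.566 0.401]
0.005 60 [0.491 0.343] [0.566 0.402]
0.01 66 [0.491 0.344] [0.567 0.404]
0.015 72 [0.49  0.344] [0.567 0.405]
[0.5351148  0.37474549 0.1859129 ] 26.1333
top cup 0.1057 ((629.52978515625, 79.39810180664062), 30.199413299560547)
top weight [0.447  0.068  0.0701] 0.0763
scene cup 0.1163 ((559.5947265625, 305.75762939453125), 63.39094543457031)
scene cup 0.1051 ((631.5133666992188, 79.44737243652344), 31.27979278564453)
scene cup 0.0861 ((639.8890380859375, 66.04669189453125), 25.460142135620117)
scene weight [0.4498 0.0673 0.0696] 0.0749
```

View pics/h8.png

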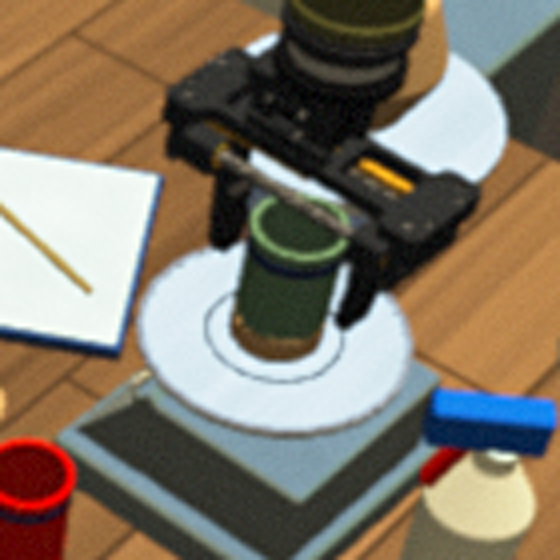

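View 9: cup A stands in the middle of the ring, still and untouched. Regripping, then carrying it to the shelf.

Request:
move_arm --deltas "0 0 0 0 0;0 0 0 0 0;0 0 0 0 0;0 0 0 0 0;0 0 0 0 0"

```text
time: 26.65
tcp_pos: [0.5352, 0.3748, 0.1859]
orientation: [0.727, 0.687, -0.001, -0.001]
ft_force: [0.8, 0.7, -1.3]
finger_gap: 0.713
```

Request:
move_arm --deltas "0 0 0 0 0;0 0 0 0 0;0 0 0.4 0 0;0 0 1.2 0 0;0 0 2 0 0"

```text
time: 27.07
tcp_pos: [0.5341, 0.3744, 0.2359]
orientation: [0.727, 0.687, -0.003, -0.001]
ft_force: [0.3, 0.8, -2.3]
finger_gap: 0.71
```

Request:
move_arm --deltas "0.2 -7.45 0 0 0;0.2 -7.45 0 0 0;0.2 -7.45 0 0 0;0.2 -7.45 0 0 0;0.2 -7.45 0 0 0"

```text
time: 27.48
tcp_pos: [0.5399, 0.1812, 0.237]
orientation: [0.729, 0.684, -0.003, 0.0]
ft_force: [-0.4, -1.5, -3.2]
finger_gap: 0.71
```

Request:
move_arm --deltas "0.2 -7.45 0 0 0;0.2 -7.45 0 0 0;0.2 -7.45 0 0 0;0.2 -7.45 0 0 0;0.2 -7.45 0 0 0"

```text
time: 27.9
tcp_pos: [0.5445, -0.0049, 0.2371]
orientation: [0.729, 0.684, -0.002, 0.001]
ft_force: [0.0, -1.5, -3.1]
finger_gap: 0.713
```

Request:
move_arm --deltas "0.2 -7.45 0 0 0;0.2 -7.45 0 0 0;0.2 -7.45 0 0 0;0.2 -7.45 0 0 0;0.2 -7.45 0 0 0"

```text
time: 28.32
tcp_pos: [0.5488, -0.1915, 0.237]
orientation: [0.729, 0.685, -0.003, 0.001]
ft_force: [-0.0, -1.0, -1.9]
finger_gap: 0.71
```

Request:
move_arm --deltas "0.12 -7.44 0 0 0;0.12 -7.44 0 0 0;0.12 -7.44 0 0 0;0.12 -7.44 0 0 0;0.12 -7.44 0 0 0"

```text
time: 28.73
tcp_pos: [0.5505, -0.3774, 0.2367]
orientation: [0.729, 0.685, -0.004, 0.001]
ft_force: [-0.7, -1.8, -2.8]
finger_gap: 0.714
```

Request:
move_arm --deltas "0 0 -1.5 0 0;0 0 -3 0 0;0 0 -4.5 0 0;0 0 -5.4 0 0;0 0 -5.8 0 0"

```text
time: 29.15
tcp_pos: [0.5509, -0.368, 0.087]
orientation: [0.727, 0.687, -0.002, -0.005]
ft_force: [-0.1, 0.2, -2.7]
finger_gap: 0.717
```

```bash
python3 held.py h9
```

```text
[ 0.5509 -0.368   0.087 ] [ 0.72656947  0.6870743  -0.00187947 -0.0047086 ] 0.7174690009195268 [-0.1  0.2 -2.7]
-0.075 214 [ 0.515 -0.413] [ 0.595 -0.341]
-0.04 18 [ 0.524 -0.396] [ 0.559 -0.351]
-0.035 29 [ 0.524 -0.396] [ 0.557 -0.347]
-0.03 17 [ 0.524 -0.397] [ 0.554 -0.345]
-0.025 22 [ 0.523 -0.398] [ 0.553 -0.343]
-0.02 14 [ 0.524 -0.397] [ 0.544 -0.344]
-0.015 19 [ 0.524 -0.372] [ 0.534 -0.345]
-0.01 12 [ 0.524 -0.397] [ 0.552 -0.346]
-0.005 12 [ 0.524 -0.373] [ 0.534 -0.347]
0.0 5 [ 0.53  -0.353] [ 0.534 -0.346]
```

Request:
move_arm --deltas "0 0 -0.4 0 0;0 0 -0.8 0 0;0 0 -1.15 0 0;0 0 -1.3 0 0;0 0 -1.3 0 0"

```text
time: 29.62
tcp_pos: [0.5529, -0.3697, 0.0579]
orientation: [0.727, 0.687, -0.001, -0.001]
ft_force: [0.7, 0.6, -1.9]
finger_gap: 0.707
```

Request:
move_arm --deltas "0 0 -0.03 0 0;0 0 -0.06 0 0;0 0 -0.06 0 0"

```text
time: 29.87
tcp_pos: [0.5534, -0.3702, 0.0574]
orientation: [0.727, 0.687, -0.001, -0.001]
ft_force: [0.0, -0.9, -2.4]
finger_gap: 0.707
```

Request:
move_arm --deltas "0 0 -0.05 0 0;0 0 -0.1 0 0;0 0 -0.1 0 0;0 0 -0.1 0 0"

```text
time: 30.2
tcp_pos: [0.553, -0.37, 0.0544]
orientation: [0.727, 0.687, -0.001, -0.001]
ft_force: [0.6, 0.5, -2.8]
finger_gap: 0.709
```

Request:
move_arm --deltas "0 0 -0.03 0 0;0 0 -0.06 0 0;0 0 -0.06 0 0"

```text
time: 30.45
tcp_pos: [0.5532, -0.3699, 0.0539]
orientation: [0.727, 0.687, -0.001, -0.001]
ft_force: [-2.5, 1.3, 4.3]
finger_gap: 0.71
```

Contact. Releasing and lifting, then on to cup B, after checking where it is.

Request:
move_arm --deltas "0 0 0 0 0.85;0 0 0 0 1;0 0 0 0 1;0 0 0 0 1;0 0 0 0 1"

```text
time: 30.87
tcp_pos: [0.5531, -0.3702, 0.0529]
orientation: [0.727, 0.687, -0.001, -0.001]
ft_force: [-0.4, -0.1, -0.1]
finger_gap: 0.996
```

Request:
move_arm --deltas "0 0 1 0 1;0 0 2.5 0 1;0 0 4 0 1;0 0 5.5 0 1;0 0 6 0 1"

```text
time: 31.28
tcp_pos: [0.5551, -0.3724, 0.2089]
orientation: [0.727, 0.687, -0.001, 0.004]
ft_force: [0.1, -2.0, -0.3]
finger_gap: 0.999
```

Request:
move_arm --deltas "0 8 0 0 1;0 8 0 0 1;0 8 0 0 1;0 8 0 0 1;0 8 0 0 1"

```text
time: 31.7
tcp_pos: [0.5528, -0.1661, 0.2025]
orientation: [0.726, 0.688, -0.001, -0.002]
ft_force: [0.4, 0.2, -0.3]
finger_gap: 1.0
```

```bash
python3 cups.py c4
```

```text
[ 0.55279042 -0.1661032   0.20246533] 31.7
top cup 0.1048 ((629.8155517578125, 79.0190200805664), 30.333660125732422)
top cup 0.1004 ((552.162109375, -368.3586120605469), 30.28487777709961)
top weight [0.447  0.068  0.0699] 0.0738
scene cup 0.1157 ((559.328369140625, 310.4811706542969), 64.46490478515625)
scene cup 0.105 ((633.7153930664062, 79.96409606933594), 32.22515106201172)
scene cup 0.0861 ((640.0037841796875, 65.462890625), 25.13858985900879)
scene cup 0.1002 ((554.166015625, -368.5341796875), 31.61892318725586)
scene cup 0.0793 ((571.4569091796875, -374.62994384765625), 23.77223777770996)
scene weight [0.4498 0.0673 0.0696] 0.0742
```

Request:
move_arm --deltas "1.56 5 0 0 1;1.56 5 0 0 1;1.56 5 0 0 1;1.56 5 0 0 1;1.56 5 0 0 1"

```text
time: 32.22
tcp_pos: [0.5931, -0.0408, 0.2021]
orientation: [0.724, 0.69, -0.001, -0.002]
ft_force: [-0.3, -0.1, -0.7]
finger_gap: 0.999
```

Request:
move_arm --deltas "1.56 5 0 0 1;1.56 5 0 0 1;1.56 5 0 0 1;1.56 5 0 0 1;1.56 5 0 0 1"

```text
time: 32.63
tcp_pos: [0.6316, 0.0821, 0.2022]
orientation: [0.725, 0.689, -0.001, -0.001]
ft_force: [0.5, 0.3, 1.1]
finger_gap: 1.003
```

Request:
move_arm --deltas "0 0 -0.6 0 1;0 0 -1.2 0 1;0 0 -1.8 0 1;0 0 -2.3 0 1;0 0 -2.3 0 1"

```text
time: 33.05
tcp_pos: [0.6291, 0.0765, 0.1431]
orientation: [0.728, 0.686, -0.004, -0.002]
ft_force: [0.2, -0.4, -0.3]
finger_gap: 1.001
```

```bash
python3 held.py h10|head -1; python3 cups.py c5
```

```text
[0.6291 0.0765 0.1431] [ 0.72793049  0.68563765 -0.00384511 -0.0018522 ] 1.0010855085064074 [ 0.2 -0.4 -0.3]
[0.6300307  0.0771818  0.14443498] 33.1
top cup 0.1006 ((551.5340576171875, -368.03680419921875), 30.008403778076172)
top weight [0.447  0.068  0.0701] 0.0763
scene cup 0.1048 ((631.5616455078125, 79.71253967285156), 31.311241149902344)
scene cup 0.0858 ((640.0615234375, 65.30402374267578), 25.154006958007812)
scene cup 0.0998 ((554.1392211914062, -368.7328796386719), 30.889259338378906)
scene weight [0.4497 0.0673 0.0694] 0.0755
```

View pics/h10.png

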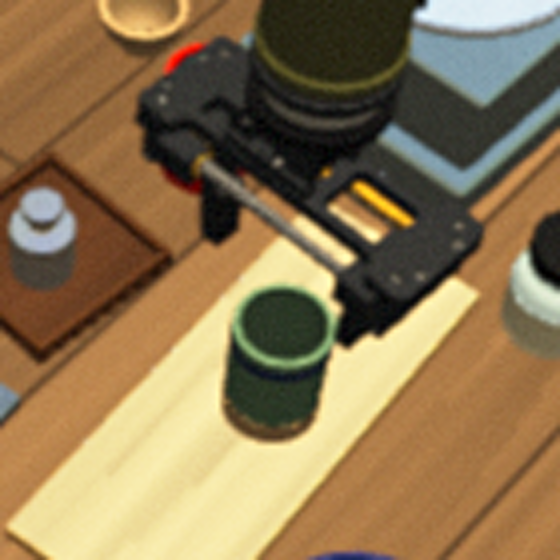

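View 10: the weight is upright in the tray and the jaws are above cup B. Lowering and gripping.

Request:
move_arm --deltas "0 0.06 -0.9 0 1;0 0.06 -1.8 0 1;0 0.06 -2.7 0 1;0 0.06 -3.5 0 1;0 0.06 -3.5 0 1"

```text
time: 33.62
tcp_pos: [0.6292, 0.0812, 0.0554]
orientation: [0.727, 0.687, -0.003, -0.003]
ft_force: [0.2, 0.1, 0.6]
finger_gap: 1.0
```

Request:
move_arm --deltas "0 0 0 0 1;0 0 0 0 0;0 0 0 0 0;0 0 0 0 0;0 0 0 0 0" --grip_force 15

```text
time: 34.03
tcp_pos: [0.6318, 0.0816, 0.0591]
orientation: [0.727, 0.687, -0.001, -0.0]
ft_force: [0.1, -0.1, -0.1]
finger_gap: 0.725
```

Request:
move_arm --deltas "0 0 0 0 0;0 0 0 0 0;0 0 0 0 0;0 0 0 0 0;0 0 0.3 0 0"

```text
time: 34.45
tcp_pos: [0.63, 0.0817, 0.0646]
orientation: [0.727, 0.687, -0.002, -0.002]
ft_force: [-1.3, 0.4, -3.8]
finger_gap: 0.693
```

Request:
move_arm --deltas "0 0 1 0 0;0 0 2.2 0 0;0 0 3.5 0 0;0 0 5 0 0;0 0 6.5 0 0"

```text
time: 34.87
tcp_pos: [0.6299, 0.0815, 0.2289]
orientation: [0.727, 0.687, -0.002, -0.002]
ft_force: [0.4, 0.3, -3.6]
finger_gap: 0.689
```

```bash
python3 held.py h11
```

```text
[0.6299 0.0815 0.2289] [ 0.72666358  0.68698723 -0.00237018 -0.00172164] 0.6892744108862371 [ 0.4  0.3 -3.6]
-0.04 28 [0.606 0.049] [0.661 0.088]
-0.035 42 [0.605 0.049] [0.661 0.087]
-0.03 39 [0.612 0.048] [0.661 0.09 ]
-0.025 41 [0.611 0.049] [0.662 0.079]
-0.02 45 [0.609 0.048] [0.661 0.104]
-0.015 48 [0.604 0.048] [0.66  0.105]
-0.01 54 [0.606 0.049] [0.66  0.107]
-0.005 63 [0.604 0.049] [0.66  0.108]
0.0 64 [0.587 0.048] [0.672 0.108]
0.005 84 [0.591 0.048] [0.675 0.108]
0.01 76 [0.587 0.048] [0.674 0.105]
0.015 70 [0.587 0.049] [0.674 0.103]
```

Request:
move_arm --deltas "-1.92 5.9 0 0 0;-1.92 5.9 0 0 0;-1.92 5.9 0 0 0;-1.92 5.9 0 0 0;-1.92 5.9 0 0 0"

```text
time: 35.33
tcp_pos: [0.5787, 0.2398, 0.2263]
orientation: [0.722, 0.692, -0.001, -0.005]
ft_force: [-0.4, 1.7, -3.9]
finger_gap: 0.686
```

Request:
move_arm --deltas "-1.92 5.9 0 0 0;-1.92 5.9 0 0 0;-1.92 5.9 0 0 0;-1.92 5.9 0 0 0;-1.92 5.9 0 0 0"

```text
time: 35.75
tcp_pos: [0.5298, 0.3867, 0.2262]
orientation: [0.722, 0.692, -0.001, -0.005]
ft_force: [-0.9, 1.1, -4.8]
finger_gap: 0.687
```

Request:
move_arm --deltas "0 0 -0.4 0 0;0 0 -0.8 0 0;0 0 -1.2 0 0;0 0 -1.5 0 0;0 0 -1.5 0 0"

```text
time: 36.17
tcp_pos: [0.5348, 0.3742, 0.1881]
orientation: [0.728, 0.686, -0.003, -0.001]
ft_force: [-0.7, -0.8, -2.3]
finger_gap: 0.69
```

```bash
python3 held.py h12
```

```text
[0.5348 0.3742 0.1881] [ 0.72751142  0.68608684 -0.00334313 -0.00089544] 0.689767635821816 [-0.7 -0.8 -2.3]
-0.05 4 [0.499 0.338] [0.541 0.356]
-0.045 211 [0.491 0.33 ] [0.579 0.411]
-0.04 42 [0.494 0.336] [0.579 0.409]
-0.035 38 [0.512 0.339] [0.566 0.382]
-0.03 42 [0.509 0.339] [0.566 0.379]
-0.025 34 [0.513 0.339] [0.566 0.38 ]
-0.02 39 [0.512 0.337] [0.567 0.381]
-0.015 39 [0.511 0.339] [0.567 0.375]
-0.01 33 [0.516 0.338] [0.565 0.37 ]
-0.005 34 [0.512 0.338] [0.567 0.368]
0.0 46 [0.499 0.337] [0.575 0.4  ]
0.005 56 [0.494 0.341] [0.579 0.401]
0.01 76 [0.491 0.342] [0.579 0.403]
0.015 73 [0.491 0.341] [0.58  0.401]
```

Request:
move_arm --deltas "0 0.05 -0.06 0 0;0 0.05 -0.12 0 0;0 0.05 -0.14 0 0;0 0.05 -0.14 0 0;0 0.05 -0.14 0 0"

```text
time: 36.63
tcp_pos: [0.5357, 0.3777, 0.1874]
orientation: [0.727, 0.687, -0.001, -0.001]
ft_force: [0.5, -0.7, -1.4]
finger_gap: 0.688
```

Request:
move_arm --deltas "0 -0.04 -0.05 0 0;0 -0.04 -0.05 0 0;0 -0.04 -0.05 0 0.85;0 -0.04 -0.05 0 1;0 -0.04 -0.05 0 1"

```text
time: 37.05
tcp_pos: [0.5349, 0.3769, 0.1857]
orientation: [0.726, 0.687, -0.001, -0.001]
ft_force: [0.2, -0.2, 0.0]
finger_gap: 0.892
```

Request:
move_arm --deltas "0 0 0 0 1;0 0 0 0 1;0 0 0 0 1;0 0 0 0 1;0 0 0 0 1"

```text
time: 37.47
tcp_pos: [0.5351, 0.3768, 0.1857]
orientation: [0.727, 0.687, -0.001, -0.001]
ft_force: [0.2, -1.0, 0.2]
finger_gap: 1.0
```

Request:
move_arm --deltas "0 0 0 0 1;0 0 0 0 1;0 0 0 0 1;0 0 0 0 1;0 0 0 0 1"

```text
time: 37.88
tcp_pos: [0.5351, 0.3767, 0.1857]
orientation: [0.727, 0.687, -0.001, -0.001]
ft_force: [-0.1, -0.1, -0.5]
finger_gap: 0.999
```

Request:
move_arm --deltas "0 0 0 0 1;0 0 0 0 1;0 0 0 0 1;0 0 0 0 1;0 0 0 0 1"

```text
time: 38.3
tcp_pos: [0.5351, 0.3768, 0.1857]
orientation: [0.727, 0.687, -0.001, -0.001]
ft_force: [-0.9, 0.5, 0.1]
finger_gap: 1.0
```

```bash
python3 held.py h13; python3 cups.py c6
```

```text
[0.5351 0.3768 0.1857] [ 0.72654753  0.68711421 -0.00131902 -0.00099794] 0.9998415502367252 [-0.9  0.5  0.1]
-0.05 6 [0.521 0.338] [0.578 0.383]
-0.045 212 [0.491 0.333] [0.58  0.418]
-0.04 43 [0.495 0.332] [0.58  0.398]
-0.035 31 [0.511 0.341] [0.567 0.38 ]
-0.03 44 [0.509 0.341] [0.567 0.383]
-0.025 33 [0.518 0.342] [0.567 0.388]
-0.02 43 [0.515 0.343] [0.567 0.378]
-0.015 37 [0.51  0.342] [0.567 0.379]
-0.01 34 [0.519 0.343] [0.566 0.385]
-0.005 39 [0.514 0.343] [0.567 0.377]
0.0 46 [0.49  0.341] [0.578 0.398]
0.005 53 [0.491 0.342] [0.566 0.405]
0.01 72 [0.491 0.34 ] [0.566 0.404]
0.015 70 [0.491 0.343] [0.566 0.406]
[0.53509567 0.37675324 0.18568385] 38.35
top cup 0.1006 ((551.6504516601562, -368.1645812988281), 30.147380828857422)
top weight [0.447  0.068  0.0699] 0.0748
scene cup 0.0999 ((554.1565551757812, -368.49578857421875), 30.799306869506836)
scene weight [0.4499 0.067  0.0699] 0.0753
```

View pics/h13.png

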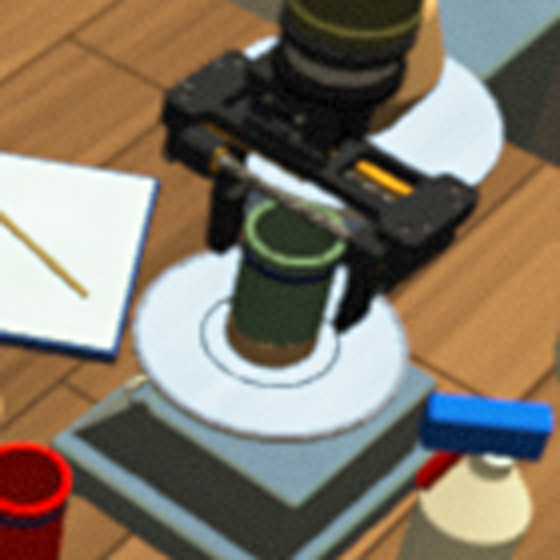

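View 11: cup B stands still and centred on the pan. Carrying it to the shelf at about (.559, -.255).

Request:
move_arm --deltas "0 0 0 0 0;0 0 0 0 0;0 0 0 0 0;0 0 0 0 0;0 0 0 0 0"

```text
time: 38.87
tcp_pos: [0.5352, 0.3767, 0.1857]
orientation: [0.727, 0.687, -0.001, -0.001]
ft_force: [0.7, -1.6, 0.1]
finger_gap: 0.692
```

Request:
move_arm --deltas "0 0 0 0 0;0 0 0 0 0;0 0 0.4 0 0;0 0 1.2 0 0;0 0 2 0 0"

```text
time: 39.28
tcp_pos: [0.534, 0.3764, 0.2355]
orientation: [0.727, 0.687, -0.003, -0.001]
ft_force: [0.1, 0.7, -2.8]
finger_gap: 0.687
```

Request:
move_arm --deltas "0.25 -6.5 0 0 0;0.25 -6.5 0 0 0;0.25 -6.5 0 0 0;0.25 -6.5 0 0 0;0.25 -6.5 0 0 0"

```text
time: 39.7
tcp_pos: [0.5419, 0.2026, 0.2372]
orientation: [0.731, 0.682, -0.004, 0.002]
ft_force: [-0.2, -1.3, -2.7]
finger_gap: 0.685
```

Request:
move_arm --deltas "0.25 -6.5 0 0 0;0.25 -6.5 0 0 0;0.25 -6.5 0 0 0;0.25 -6.5 0 0 0;0.25 -6.5 0 0 0"

```text
time: 40.12
tcp_pos: [0.5476, 0.0405, 0.2372]
orientation: [0.731, 0.682, -0.003, 0.002]
ft_force: [1.0, -1.0, -3.2]
finger_gap: 0.681
```

Request:
move_arm --deltas "0.25 -6.5 0 0 0;0.25 -6.5 0 0 0;0.25 -6.5 0 0 0;0.25 -6.5 0 0 0;0.25 -6.5 0 0 0"

```text
time: 40.53
tcp_pos: [0.553, -0.1221, 0.2372]
orientation: [0.731, 0.682, -0.004, 0.003]
ft_force: [0.1, -1.6, -3.1]
finger_gap: 0.683
```

Request:
move_arm --deltas "0.2 -5.7 0 0 0;0.2 -5.7 0 0 0;0.2 -5.7 0 0 0;0.2 -5.7 0 0 0;0.2 -5.7 0 0 0"

```text
time: 40.95
tcp_pos: [0.5574, -0.2602, 0.2364]
orientation: [0.73, 0.684, -0.003, 0.001]
ft_force: [0.1, -0.9, -2.7]
finger_gap: 0.685
```

```bash
python3 held.py h14; python3 cups.py c7
```

```text
[ 0.5574 -0.2602  0.2364] [ 0.72950063  0.68397139 -0.00326995  0.00113411] 0.6848864847160437 [ 0.1 -0.9 -2.7]
-0.04 19 [ 0.553 -0.29 ] [ 0.585 -0.273]
-0.035 18 [ 0.55 -0.29] [ 0.584 -0.274]
-0.03 20 [ 0.55 -0.29] [ 0.585 -0.273]
-0.025 28 [ 0.532 -0.291] [ 0.585 -0.266]
-0.02 26 [ 0.531 -0.291] [ 0.584 -0.251]
-0.015 26 [ 0.532 -0.291] [ 0.584 -0.24 ]
-0.01 27 [ 0.532 -0.291] [ 0.585 -0.241]
-0.005 39 [ 0.531 -0.291] [ 0.585 -0.238]
0.0 40 [ 0.531 -0.291] [ 0.585 -0.236]
0.005 33 [ 0.533 -0.291] [ 0.586 -0.235]
0.01 38 [ 0.532 -0.292] [ 0.579 -0.236]
0.015 40 [ 0.531 -0.292] [ 0.578 -0.235]
[ 0.55804178 -0.25607518  0.23594306] 41.0
top weight [0.447 0.068 0.07 ] 0.0753
scene cup 0.0997 ((554.209228515625, -368.650634765625), 30.627613067626953)
scene cup 0.0809 ((571.5072021484375, -374.6905822753906), 23.819000244140625)
scene weight [0.4496 0.0674 0.0693] 0.0746
```

Request:
move_arm --deltas "0 0 -1.5 0 0;0 0 -3 0 0;0 0 -4.5 0 0;0 0 -5.5 0 0;0 0 -6 0 0"

```text
time: 41.52
tcp_pos: [0.5576, -0.2489, 0.0821]
orientation: [0.725, 0.688, -0.002, -0.005]
ft_force: [-0.6, -0.2, -3.8]
finger_gap: 0.683
```

Request:
move_arm --deltas "0 0 -0.4 0 0;0 0 -0.8 0 0;0 0 -1.1 0 0;0 0 -1.15 0 0;0 0 -1.15 0 0"

```text
time: 41.93
tcp_pos: [0.5592, -0.2533, 0.0573]
orientation: [0.727, 0.687, -0.001, -0.001]
ft_force: [0.1, 1.0, -3.2]
finger_gap: 0.678
```

Request:
move_arm --deltas "0 0 -0.04 0 0;0 0 -0.08 0 0;0 0 -0.08 0 0;0 0 -0.08 0 0"

```text
time: 42.27
tcp_pos: [0.5594, -0.2536, 0.0556]
orientation: [0.727, 0.687, -0.001, -0.0]
ft_force: [-0.2, -0.4, -2.2]
finger_gap: 0.681
```

Request:
move_arm --deltas "0 0 -0.03 0 0;0 0 -0.06 0 0;0 0 -0.06 0 0;0 0 -0.06 0 0"

```text
time: 42.6
tcp_pos: [0.5596, -0.2531, 0.0551]
orientation: [0.726, 0.687, -0.001, -0.0]
ft_force: [-1.4, 1.4, 8.9]
finger_gap: 0.684
```

Request:
move_arm --deltas "0 0 -0.03 0 0;0 0 -0.05 0 0;0 0 -0.05 0 0"

```text
time: 42.85
tcp_pos: [0.5596, -0.2523, 0.0543]
orientation: [0.726, 0.687, -0.0, -0.001]
ft_force: [-2.4, 3.8, 12.4]
finger_gap: 0.685
```

Firm contact. Releasing, rising clear and checking everything.

Request:
move_arm --deltas "0 0 0.04 0 0;0 0 0.04 0 0.85;0 0 0.04 0 1;0 0 0.04 0 1;0 0 0.04 0 1"

```text
time: 43.27
tcp_pos: [0.5588, -0.2535, 0.053]
orientation: [0.727, 0.687, -0.001, -0.001]
ft_force: [-0.3, -0.4, -0.0]
finger_gap: 0.958
```

Request:
move_arm --deltas "0 0 1 0 1;0 0 2.5 0 1;0 0 4 0 1;0 0 5.5 0 1;0 0 6.5 0 1"

```text
time: 43.68
tcp_pos: [0.5595, -0.2543, 0.2191]
orientation: [0.727, 0.687, -0.001, 0.001]
ft_force: [0.8, 0.4, -0.7]
finger_gap: 1.0
```

Request:
move_arm --deltas "-1 8 1 0 1;-1 8 1 0 1;-1 8 1 0 1;-1 8 1 0 1;-1 8 1 0 1"

```text
time: 44.1
tcp_pos: [0.5332, -0.0505, 0.2408]
orientation: [0.726, 0.687, -0.001, -0.002]
ft_force: [1.9, -0.1, -0.6]
finger_gap: 1.001
```

Request:
move_arm --deltas "-1 5 0 0 1;-1 5 0 0 1;-1 5 0 0 1;-1 5 0 0 1;-1 5 0 0 1"

```text
time: 44.52
tcp_pos: [0.5081, 0.0754, 0.2402]
orientation: [0.724, 0.69, -0.001, -0.002]
ft_force: [-0.4, -0.9, 1.1]
finger_gap: 1.0
```

```bash
python3 shelf.py; python3 cups.py c8; python3 -c "
import cv2
a=cv2.imread('pics/c8scene.png')[60:420,60:460];cv2.imwrite('pics/fin.png',cv2.resize(a,None,fx=1.6,fy=1.6,interpolation=cv2.INTER_CUBIC))"
```

```text
0.66 (((556.083984375, -312.74395751953125), (238.61727905273438, 169.69186401367188), 86.97367095947266), array([[ 465.0575 , -427.40677],
       [ 634.5127 , -436.36563],
       [ 647.1105 , -198.08115],
       [ 477.65527, -189.12228]], dtype=float32))
weight [0.44686137 0.06148539 0.06956632]
[0.50908964 0.07077618 0.24078546] [-0.56  0.6   0.55  1.91 -0.44  0.75  0.18]
[0.50908964 0.07077618 0.24078546] 44.6167
top cup 0.1002 ((558.0250244140625, -252.74099731445312), 30.849117279052734)
top cup 0.1002 ((551.791748046875, -368.029296875), 29.963542938232422)
top weight [0.4468 0.0584 0.069 ] 0.0722
scene cup 0.0997 ((560.2206420898438, -252.57022094726562), 31.231124877929688)
scene cup 0.0995 ((553.79443359375, -368.8259582519531), 31.127769470214844)
scene weight [0.4498 0.0672 0.0697] 0.0756
```

View pics/fin.png

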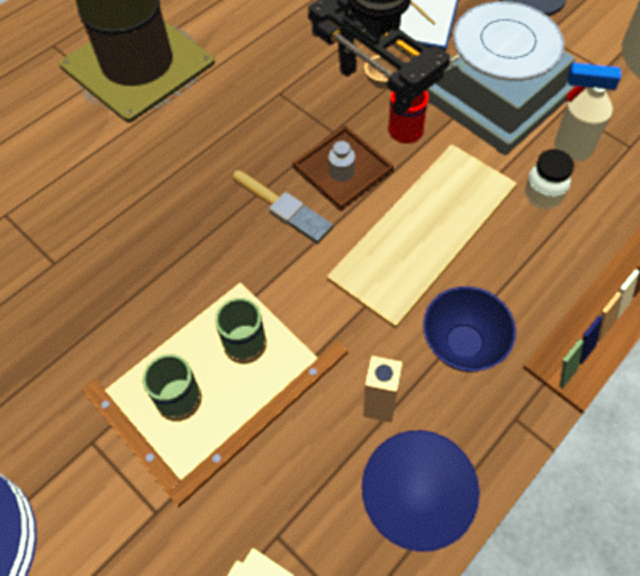

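View pics/t3x.png

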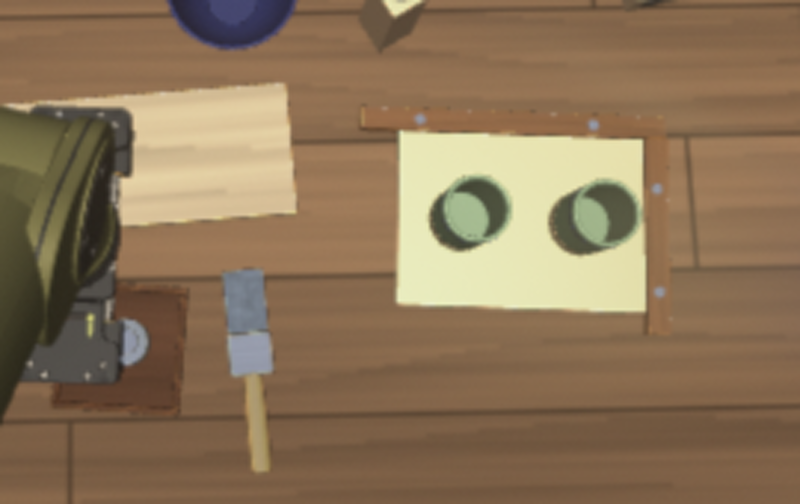

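Views 12 and 13: both cups are upright on the shelf, about 115 mm apart centre to centre. The shelf is still flush, the weight is upright in its tray, the pan is empty and the rest of the bench is unchanged. Handing in.

```bash
python3 -c "
from rig import *
print(close_job())"
```

```text
the job is handed in; nothing more can be done
None
```

The job is done and handed in at about 45 s of the 210 s.

- **Shelf:** I pushed it against the long batten, then along to the short one. It measured (0.556, -0.313) m, turned -0.053 rad, about 1 mm from the computed home. It measured the same after both cups were on it.
- **Check weight:** It stood in the middle of the pan, released for about a second until still, and sank the pan about 7 mm. I then returned it upright to its tray.
- **Cups:** Only cup_a and cup_b were there; the right place was empty. In that order, each stood alone and still in the middle of the pan, then went upright onto the shelf. They are about 115 mm apart centre to centre, with at least 25 mm of shelf beyond each foot.
- **Last checks:** In the final views nothing else looked moved, and neither cup shifted while I was away from it.
- **What went less well:** On the first pick of the weight, the lift started before the fingers had fully closed. That gripped it about 16 mm low but upright, so I allowed more closing time after that. Setting cup_b down pressed the shelf with about 12–15 N for a moment.

No check failed. The two cameras agreed to about 2–4 mm on the cups, weight, pan and shelf. They differed by up to about 7 mm on the tray's centre.

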